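# Pick the short tin from behind the tall containers

## Task

In the grey stock bay a short round tin is boxed in by a capped bottle, a tall can and a box-shaped canister. First stand all three tall containers on the flat black rubber mat, then fetch the short tin and stand it in the empty half of the white order tray, and only then put each tall container back on the very spot in the bay where it stood at the start. Keep all four upright throughout, and do not shove the two small cartons at the back of the bay or the carton already in the tray.

Things in the scene. Friction and masses are not known exactly. Their poses are not given: they have to be found in the camera images.
- bottle_mid (a point): Loose, upright. Point: its centre, half-way up; z up. White plastic bottle, 142 mm tall: round body 58 mm across up to 82 mm, sloping in to a narrow neck (30 down to 26 mm across, 100 to 112 mm above its underside), then a black screw cap 34 mm across and 30 mm high (112 to 142 mm above the underside, a good grip). About 0.3 kg.
- can_mid (a point): Loose, upright. Point: its centre, half-way up; z up. Tall round steel can with a paper band, 60 mm across, 120 mm tall. About 0.4 kg.
- canister_mid (a point): Loose, upright. Point: its centre, half-way up; z up. White rectangular canister, 56 mm along its x, 46 mm along its y, body 118 mm tall (this point is the middle of the body), with a small grey cap 22 mm across and 12 mm high on top, 12 mm off centre towards its x. Its x lies roughly along the bay's x at the start. About 0.35 kg.
- tin_mid (a point): Loose, upright. Point: its centre, half-way up; z up. The wanted thing: short round metal tin with a paper band, 58 mm across, 55 mm tall, about 0.25 kg. It stands in the bay, at the bay's origin give or take a few mm; the tall containers stand 5 to 22 mm from its sides.
- bay: Fixed low grey metal stock bay, 264 x 264 mm, its open front towards the robot. Origin on its underside, z up, x from the open front to the back wall. Floor top 6 mm above the origin; side walls (at y = -129 and +129 mm) and back wall (at x = 144 mm) are 36 mm high and 6 mm thick; the floor's front edge is at x = -117 mm. The tall containers stand, in any arrangement, one at about x = -68, y = 0 mm (in front of the tin) and one at each of about x = 8, y = +68 and -68 mm.
- mat: Fixed flat black rubber mat, the side area, 280 mm along its x, 170 mm along its y, 4 mm thick, lying on the table to the left or right of the bay. Origin at the centre of its underside.
- tray_free (a point): Centre of the inner floor of the empty half of the fixed white order tray, which lies on the other side of the bay. Axes are the tray's, z up. This half is 120 mm along x (which points roughly away from the robot) and 140 mm along y inside; floor 5 mm above the table; outer walls reach 37 mm above the floor, the divider (on the +x side) 33 mm. The other half, beyond the divider, holds a carton.
- carton_l_mid (a point): Small cardboard carton, 50 mm in x, 70 mm in y, 60 mm tall, at the back left (+y) of the bay; point at its centre. To be left alone.
- carton_r_mid (a point): The same kind of carton at the back right (-y) of the bay; point at its centre. To be left alone.
- order_box_mid (a point): Cardboard carton, 70 mm in x, 90 mm in y, 75 mm tall, already in the far (+x) half of the order tray; point at its centre. To be left alone.

How it is judged:
On the way, in this order (a step that is already met when the one before it is completed fails the run):
1. the bottle, the can and the canister all stand released on the rubber mat (x of bottle_mid in the frame of mat between -0.14 and 0.14 m and y of bottle_mid in the frame of mat between -0.085 and 0.085 m and z of bottle_mid in the frame of mat between 0.067 and 0.083 m and angle between each of bottle_mid, can_mid, canister_mid's own z axis and vertical below 0.15 rad and linear speed of each of bottle, can, canister below 0.03 m/s and contact force between the fingers and bottle below 0.01 N and x of can_mid in the frame of mat between -0.14 and 0.14 m and y of can_mid in the frame of mat between -0.085 and 0.085 m and z of can_mid in the frame of mat between 0.056 and 0.072 m and contact force between the fingers and can below 0.01 N and x of canister_mid in the frame of mat between -0.14 and 0.14 m and y of canister_mid in the frame of mat between -0.085 and 0.085 m and z of canister_mid in the frame of mat between 0.055 and 0.071 m and contact force between the fingers and canister below 0.01 N), for 0.2 s.
2. the short tin stands released in the empty half of the order tray while the three tall containers still stand on the mat (all of step 1 and x of tin_mid in the frame of tray_free between -0.036 and 0.036 m and y of tin_mid in the frame of tray_free between -0.048 and 0.048 m and z of tin_mid in the frame of tray_free between 0.0195 and 0.0355 m and angle between tin_mid's own z axis and vertical below 0.15 rad and linear speed of tin below 0.03 m/s and contact force between the fingers and tin below 0.01 N), for 0.2 s.
At the end, for the whole second after the job is handed in: The short tin stands upright on the floor of the empty half of the order tray; the bottle, can and canister each stand upright with the centre within 15 mm of where it was at the start; all are released and at rest. (Parked: upright, centre over the mat.) (x of tin_mid in the frame of tray_free between -0.036 and 0.036 m and y of tin_mid in the frame of tray_free between -0.048 and 0.048 m and z of tin_mid in the frame of tray_free between 0.0195 and 0.0355 m and angle between each of tin_mid, bottle_mid, can_mid, canister_mid's own z axis and vertical below 0.15 rad and linear speed of each of tin, bottle, can, canister below 0.03 m/s and contact force between the fingers and tin below 0.01 N and distance of each of bottle_mid, can_mid, canister_mid from where it was at the start of the episode below 0.015 m and contact force between the fingers and bottle below 0.01 N and contact force between the fingers and can below 0.01 N and contact force between the fingers and canister below 0.01 N); the robot touches nothing.
It fails at once if one of the four containers is tipped by more than 0.6 rad (angle between any of bottle_mid, can_mid, canister_mid, tin_mid's own z axis and vertical above 0.6 rad).
It fails at once if a carton to be left alone is shifted by more than 25 mm (distance of any of carton_l_mid, carton_r_mid, order_box_mid from where it was at the start of the episode above 0.025 m).
It also fails if it takes over 141 s, if anything falls off the work surface, if the arm or the gripper's body presses on something with over 40 N, if the wrist force passes 120 N, or if a joint passes its speed limit or range.

## Robot

A 6-joint arm with a two-finger parallel gripper is mounted at the origin on the work surface. World frame = base frame: x ahead of the robot, y to its left, z up, the work surface at z = 0. Lengths are in m, angles in rad, forces in N, time in s.
With the tool pointing down it reaches from about 0.425 to 0.925 m from the base axis. Payload 12.5 kg.
Tool frame: the origin (TCP) lies midway between the tips of the shut fingers; the grasp point (between the pads) lies 19 mm behind it; z points along the fingers, y is the line along which they close (so a half turn about z gives the same grasp; the last joint's range is limited). The gripper opens to 85 mm and grips with 20 to 120 N. Pads are 22 mm wide; open, the fingers measure 114 mm over their backs; the gripper's body (76 mm by 85 mm) begins 54 mm behind the grasp point. The pads swing forward as they close: fully open they stand 13 mm farther back than shut.
Start: joints at [1.033, 0.491, 1.559, -0, 1.092, -0.106], TCP at [0.262, 0.568, 0.231] pointing down, gripper open.
Joint ranges: [-3.1, 3.1], [-0.84, 2.19], [0.05, 2.79], [-1.13, 4.28], [0.06, 2.93], [-2.69, 2.69]. Speed limits (rad/s): [2.22, 2.22, 2.79, 3.14, 3.14, 3.14].

## Interface

Orientations are given as a 3x3 rotation matrix whose columns are the frame's x, y, z axes.
In Python, from plant import get_obs, snapshot, get_calibration, hand_in gives the robot as it stands. The module is installed in compiled form; this text tells all that it offers.
- The arm moves only by the tool carry_out, never from a script. Its argument "targets" is a list of rows, each an object with "gripper": the opening, from 0 (shut) to 1 (fully open); "delta_pos": the shift along the tool's x, y, z in mm, a list of three; "rotation": the turn, a rotation vector about the tool's x, y, z in rad, a list of three. A call has 1 to 12 rows; each row is the pose to reach, as a shift and turn from the pose commanded when the call began, along the tool's axes at that moment; what a row does not reach only later rows make up. A row lasts 1/12 s, in which the tool goes at most 41.7 mm and 7.16 degrees, less where a joint would pass 70% of its speed; a pose out of reach is approached as far as the arm can. A call with a gripper value outside its range is refused whole. The fingers move at their own pace and stop on an object; "newtons" is the grip in N (left out, the last holds). Time passes only in rows, so rows that repeat a pose let the fingers close. It gives the time, the measured TCP pose, the force, the opening and the grip force at its end, in the units of the state.
- get_obs(): the state, without advancing time (a new reading comes with each control period).
- snapshot(name): name is "scene" or "top" or "wrist"; returns the picture (480x640x3 uint8, red, green, blue); there is no depth.
- get_calibration(name): a dict with "vfov" (degrees; the focal length in pixels is half the picture's height over the tangent of half this angle, whatever the lens; pixels are square), "cx", "cy" (the principal point, pixels), "k1" (the pictures are not rectified: a ray, as slopes to the right and down, at radius r is drawn at 1 + k1 r^2 times it, then the intrinsics apply), "xyz" and "orientation" of the camera in the world. Camera axes: x right, y down, z forward; pixel columns grow to the right and rows downward; lengths in m; the calibration is good to about 2 mm. A picture is of the moment at which its call begins: read the wrist's pose just before it. get_calibration takes no time and is no camera call; for the wrist camera it gives the pose at the moment of the call.
- hand_in(): hands the job in; it is judged then, once.
The state is a dict: "time_s": time; "joint_positions": joint angles; "joint_vel": joint speeds; "joint_efforts": joint torques, N m; "ee_pos": TCP position; "tcp_rot": TCP orientation; "force": force on the tool from outside, world axes, zero at the start; "wrist_torque": the same for the moment, N m; "finger_gap": opening from 0.0 (shut) to 1.0 (fully open); "finger_force": force on a finger pad.
Only numpy, scipy, OpenCV 4.12 (cv2) and the standard library are available. Lean on these libraries where they do the work, as an engineer would, in place of code of your own. Each camera call takes 0.05 s, during which the arm holds its last target. There are 200 camera calls.

## Working session

There is one attempt and no reset: what is moved stays moved. The work goes in short steps, Python scripts to look and compute and a tool call to move; the robot and the scene stay as the last step left them, time stands still between calls to the robot, and variables do not carry over. Pictures are saved under pics/ and viewed, at most 14 in all, crops included, and the job is handed in when it is done.

Besides the shell and the picture viewer there is one more tool, called by a JSON object that holds its "fn" and its "kwargs". carry_out: Moves the arm, as the interface text tells. Its arguments: {"type":"object","properties":{"targets":{"type":"array","items":{"type":"object","properties":{"gripper":{"type":"number"},"delta_pos":{"type":"array","items":{"type":"number"}},"rotation":{"type":"array","items":{"type":"number"}}}}},"newtons":{"type":"number"}},"required":["targets"]}

```bash
mkdir -p pics; cat > h.py <<'E'
import numpy as np, cv2
from plant import get_obs, snapshot, get_calibration
def snap(n,f):
    c=get_calibration(n); im=snapshot(n); cv2.imwrite(f'pics/{f}.png',im[:,:,::-1]); return c,im
def K(c):
    f=240/np.tan(np.radians(c['vfov'])/2); return f
def ray(c,u,v):
    f=K(c); d=np.array([(u-c['cx'])/f,(v-c['cy'])/f]); p=d.copy()
    for _ in range(30): p=d/(1+c['k1']*(p@p))
    R=np.array(c['orientation']); r=R@np.array([*p,1]); return np.array(c['xyz']),r
def atz(c,u,v,z):
    o,r=ray(c,u,v); return o+r*(z-o[2])/r[2]
def proj(c,P):
    R=np.array(c['orientation']); q=R.T@(np.array(P)-np.array(c['xyz'])); p=q[:2]/q[2]
    return p*(1+c['k1']*(p@p))*K(c)+[c['cx'],c['cy']]
def tri(*obs): # (c,u,v)
    A=np.zeros((3,3));b=np.zeros(3)
    for c,u,v in obs:
        o,r=ray(c,u,v); r=r/np.linalg.norm(r); M=np.eye(3)-np.outer(r,r); A+=M;b+=M@o
    return np.linalg.solve(A,b)
E
python3 - <<'E'
from h import *
import pickle
d={}
for n in('scene','top','wrist'):
    c,im=snap(n,n+'0'); d[n]=c; print(n,c)
pickle.dump(d,open('cal.pkl','wb'))
print(get_obs())
E
```

```text
scene {'vfov': 43.90361702307039, 'cx': 317.68819459530016, 'cy': 242.01496104147876, 'k1': -0.11895720992383502, 'xyz': array([0.94901239, 0.71544833, 1.08635828]), 'orientation': array([[-0.8525012 ,  0.41353406, -0.31973628],
       [ 0.52242555,  0.65332666, -0.54793778],
       [-0.0176987 , -0.63415602, -0.77300252]])}
top {'vfov': 42.525741644549626, 'cx': 313.3228858822728, 'cy': 239.8752614896434, 'k1': 0.05286100088147453, 'xyz': array([ 0.47139224, -0.0185493 ,  1.30199465]), 'orientation': array([[ 0.00850216, -0.99802344,  0.06226494],
       [-0.99983098, -0.00746948,  0.01679927],
       [-0.01630098, -0.06239725, -0.99791826]])}
wrist {'vfov': 61.75805961338633, 'cx': 314.4165719691433, 'cy': 247.03125053816422, 'k1': 0.00422918514295738, 'xyz': array([0.18842909, 0.60044306, 0.37453555]), 'orientation': array([[ 0.41890578,  0.8636631 ,  0.28036405],
       [ 0.90802831, -0.39789626, -0.13100821],
       [-0.00159114,  0.30945859, -0.95091159]])}
{'time_s': 0.15, 'joint_positions': array([ 1.03343682e+00,  4.91413338e-01,  1.55929390e+00,  8.41913822e-06,
        1.09167127e+00, -1.05617258e-01]), 'joint_vel': array([-3.70043311e-04, -1.09069333e-03, -2.64797613e-03, -2.80088598e-05,
        5.98360985e-04, -2.73525048e-04]), 'joint_efforts': array([ 5.41987065e-04, -6.18713021e+01, -2.61688596e+01, -1.73526269e-04,
        3.30268071e-03, -2.78868060e-05]), 'ee_pos': array([0.26144473, 0.56752652, 0.23087215]), 'tcp_rot': array([[-9.08236435e-01,  4.18457180e-01, -4.08673846e-04],
       [ 4.18457370e-01,  9.08236191e-01, -6.71275794e-04],
       [ 9.02722009e-05, -7.80689716e-04, -9.99999691e-01]]), 'force': array([ 0.52964705, -0.06415872,  0.04648175]), 'wrist_torque': array([-0.05118633,  0.03207953,  0.0264834 ]), 'finger_force': 0.0, 'finger_gap': 0.9963504564132798}
```

View pics/top0.png

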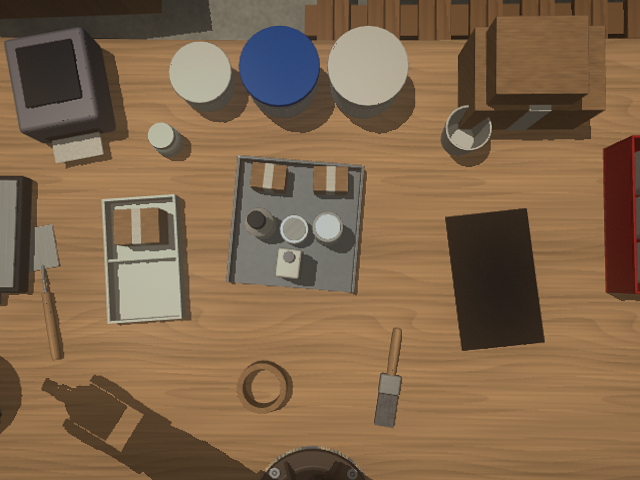

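View pics/scene0.png

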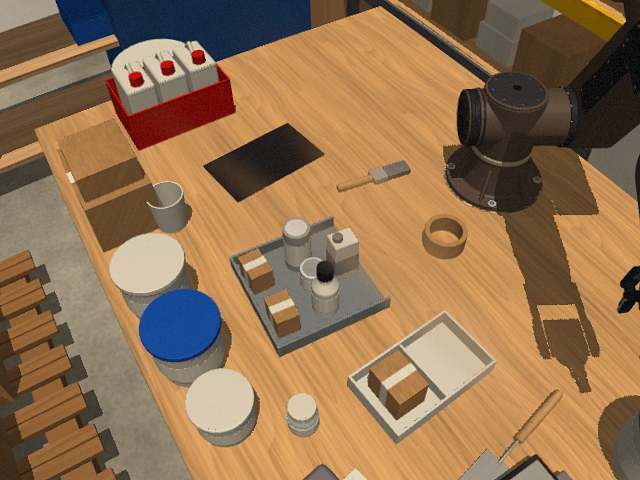

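Top view: bay around (298,225), with the bottle at (258,220), the can at (328,227), the canister at (288,262) and the tin at (294,229). The mat is at (495,279) and the empty tray half at (147,290). The scene view shows the same things around (315,275). Next I'll zoom in to measure.

```bash
python3 - <<'E'
import cv2
a=cv2.imread('pics/top0.png')[150:300,225:370]; cv2.imwrite('pics/topc.png',cv2.resize(a,None,fx=4,fy=4,interpolation=2))
a=cv2.imread('pics/scene0.png')[210:330,260:380]; cv2.imwrite('pics/scc.png',cv2.resize(a,None,fx=5,fy=5,interpolation=2))
E
```

```text
(no output)
```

View pics/topc.png

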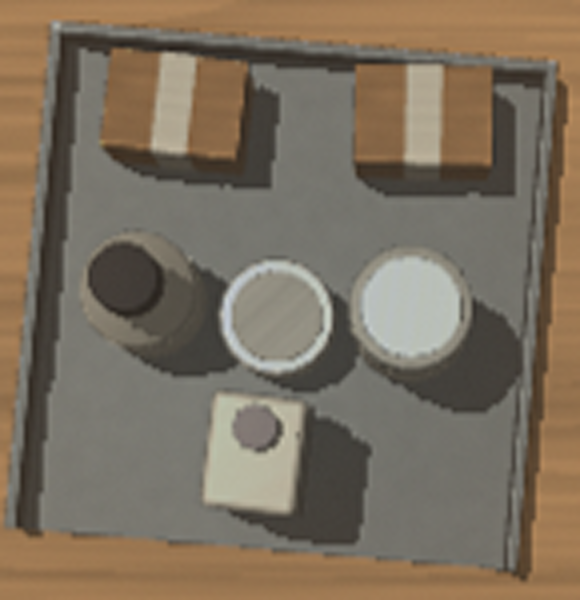

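View pics/scc.png

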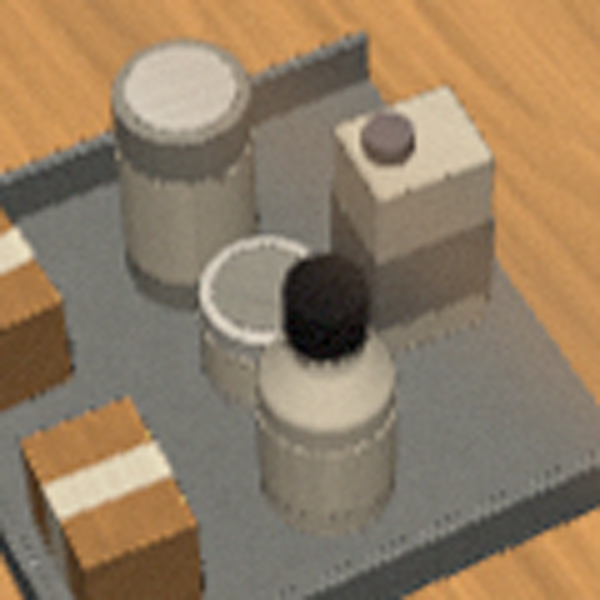

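```bash
cat > m.py <<'E'
from h import *
import pickle
d=pickle.load(open('cal.pkl','rb')); T=d['top'];S=d['scene']
t=lambda p:((p[0]+.5)/4-.5+225,(p[1]+.5)/4-.5+150)
s=lambda p:((p[0]+.5)/5-.5+260,(p[1]+.5)/5-.5+210)
for n,a,b,z in(('cap',(126,277),(329,285),.148),('can',(412,306),(182,92),.126),('canister',(255,453),(413,146),.124),('tin',(276,316),(265,290),.061)):
    print(n,tri((T,*t(a)),(S,*s(b))).round(4),'top@z',atz(T,*t(a),z).round(4),'scene@z',atz(S,*s(b),z).round(4))
print('canister corners',[atz(T,*t(p),.124)[:2].round(4).tolist() for p in((215,393),(311,399),(293,516),(202,504))])
print('bay',[atz(T,*t(p),.036)[:2].round(4).tolist() for p in((55,22),(557,62),(522,577),(10,525))])
print('mat',[atz(T,*p,.004)[:2].round(4).tolist() for p in((446,217),(526,209),(544,342),(462,350))])
print('tray',[atz(T,*p,.042)[:2].round(4).tolist() for p in((102,199),(175,195),(182,320),(107,324))])
print('divider',[atz(T,*p,.038)[:2].round(4).tolist() for p in((107,262),(177,259))])
E
python3 m.py
```

```text
cap [0.5812 0.1098 0.146 ] top@z [0.5822 0.1088 0.148 ] scene@z [0.5808 0.1119 0.148 ]
can [ 0.5706 -0.0253  0.1237] top@z [ 0.5713 -0.0259  0.126 ] scene@z [ 0.5706 -0.0229  0.126 ]
canister [0.5004 0.0491 0.118 ] top@z [0.5005 0.0486 0.124 ] scene@z [0.5029 0.0534 0.124 ]
tin [0.5712 0.0425 0.0598] top@z [0.5713 0.0423 0.061 ] scene@z [0.5714 0.0435 0.061 ]
canister corners [[0.5291, 0.068], [0.5265, 0.0221], [0.4706, 0.0301], [0.476, 0.0736]]
bay [[0.7254, 0.1598], [0.706, -0.1004], [0.4405, -0.0836], [0.4648, 0.1788]]
mat [[0.6026, -0.2751], [0.6204, -0.4408], [0.3454, -0.4731], [0.3265, -0.3061]]
tray [[0.6309, 0.4375], [0.6404, 0.2882], [0.385, 0.268], [0.376, 0.4195]]
divider [[0.5017, 0.425], [0.5089, 0.2821]]
```

{"fn": "carry_out", "kwargs": {"targets": [{"delta_pos": [-20,-17,-10],"rotation": [0,0,-0.02],"gripper": 1},{"delta_pos": [-45,-39,-15],"rotation": [0,0,-0.04],"gripper": 1},{"delta_pos": [-70,-61,-20],"rotation": [0,0,-0.06],"gripper": 1},{"delta_pos": [-96,-83,-30],"rotation": [0,0,-0.08],"gripper": 1},{"delta_pos": [-122,-106,-35],"rotation": [0,0,-0.1],"gripper": 1},{"delta_pos": [-148,-129,-40],"rotation": [0,0,-0.12],"gripper": 1},{"delta_pos": [-174,-151,-45],"rotation": [0,0,-0.15],"gripper": 1},{"delta_pos": [-200,-174,-50],"rotation": [0,0,-0.18],"gripper": 1},{"delta_pos": [-226,-197,-60],"rotation": [0,0,-0.21],"gripper": 1},{"delta_pos": [-245,-213,-65],"rotation": [0,0,-0.24],"gripper": 1},{"delta_pos": [-258,-224,-70],"rotation": [0,0,-0.27],"gripper": 1},{"delta_pos": [-262,-228,-70],"rotation": [0,0,-0.3],"gripper": 1}]}}

```text
time_s: 1.15
ee_pos: [0.4052, 0.249, 0.3022]
tcp_rot: [[-0.991, 0.132, 0.001], [0.132, 0.991, 0.0], [-0.001, 0.001, -1.0]]
force: [0.3, -0.8, -0.4]
finger_gap: 1.0
finger_force: 0.0
```

```bash
cat > go.py <<'E'
# usage: go.py x y z  -> delta in current tool axes (mm), and z-turn to yawY=1.47
import sys; from h import *
o=get_obs(); R=np.array(o['tcp_rot']); p=np.array(o['ee_pos'])
print('t',round(o['time_s'],2),'p',p.round(4),'F',o['force'].round(1),'gap',round(o['finger_gap'],3),'ff',round(o['finger_force'],1))
t=p
for i in range(1,len(sys.argv)-2,3):
    t=np.array([float(v) for v in sys.argv[i:i+3]])
    print(t,'d',(R.T@(t-p)*1000).round(1))
print('turn z',round(-(1.47-np.arctan2(R[1,1],R[0,1])),4),'tilt',R[:2,2].round(4))
E
python3 go.py .5 .04 .32
```

```text
t 1.15 p [0.4052 0.249  0.3022] F [ 0.3 -0.8 -0.4] gap 1.0 ff 0.0
[0.5  0.04 0.32] d [-121.6 -194.6  -17.7]
turn z -0.0317 tilt [0.0014 0.0003]
```

{"fn": "carry_out", "kwargs": {"targets": [{"delta_pos": [-10,-16,-2],"rotation": [0,0,-0.01],"gripper": 1},{"delta_pos": [-28,-45,-4],"rotation": [0,0,-0.02],"gripper": 1},{"delta_pos": [-46,-74,-8],"rotation": [0,0,-0.03],"gripper": 1},{"delta_pos": [-64,-103,-10],"rotation": [0,0,-0.03],"gripper": 1},{"delta_pos": [-82,-132,-13],"rotation": [0,0,-0.03],"gripper": 1},{"delta_pos": [-100,-160,-16],"rotation": [0,0,-0.03],"gripper": 1},{"delta_pos": [-114,-182,-18],"rotation": [0,0,-0.03],"gripper": 1},{"delta_pos": [-120,-192,-18],"rotation": [0,0,-0.03],"gripper": 1},{"delta_pos": [-121,-194,-18],"rotation": [0,0,-0.03],"gripper": 1},{"delta_pos": [-121,-194,-18],"rotation": [0,0,-0.03],"gripper": 1}]}}

```text
time_s: 1.98
ee_pos: [0.4983, 0.0427, 0.3189]
tcp_rot: [[-0.995, 0.103, -0.001], [0.103, 0.995, 0.0], [0.001, 0.0, -1.0]]
force: [0.3, -0.0, -0.1]
finger_gap: 0.999
finger_force: 0.0
```

```bash
python3 go.py .53 .04 .32; python3 - <<'E'
from h import *
import pickle
c,im=snap('wrist','w1'); pickle.dump(c,open('w1.pkl','wb')); print(c['xyz'])
E
```

```text
t 1.98 p [0.4983 0.0427 0.3189] F [ 0.3 -0.  -0.1] gap 0.999 ff 0.0
[0.53 0.04 0.32] d [-31.8   0.6  -1.1]
turn z -0.0022 tilt [-0.0008  0.0003]
[0.4184457  0.05039325 0.46273219]
```

View pics/w1.png

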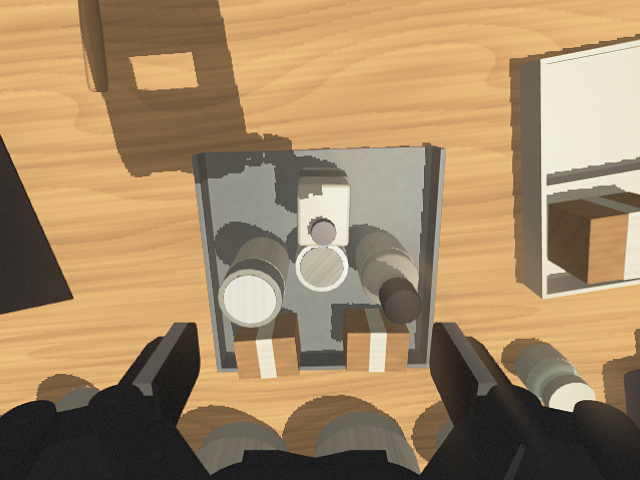

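Wrist view: can top centre at about (251,298), cap top at (402,302), tin top at (321,267) and the canister top spanning x 298–350, y 177–247.

```bash
cat >> m.py <<'E'
print('---wrist')
W=pickle.load(open('w1.pkl','rb'))
for n,a,b,w,z in(('cap',(126,277),(329,285),(402,303),.148),('can',(412,306),(182,92),(251,298),.126),('canister',(255,453),(413,146),(324,212),.124),('tin',(276,316),(265,290),(321.5,267),.061)):
    print(n,tri((T,*t(a)),(S,*s(b)),(W,*w)).round(4),'wrist@z',atz(W,*w,z).round(4))
print('bay front',[atz(W,*p,.036)[:2].round(4).tolist() for p in((193,155),(446,149))])
# refine: project estimate & draw
for n,P in(('can',(.571,-.0255,.126)),('tin',(.571,.0425,.061)),('cap',(.5815,.1095,.148)),('canister',(.501,.0495,.124))):
    print(n,proj(W,P).round(1),proj(T,P).round(1),proj(S,P).round(1))
E
python3 m.py | sed -n '/---/,$p'
python3 - <<'E'
from h import *
import pickle
W=pickle.load(open('w1.pkl','rb')); d=pickle.load(open('cal.pkl','rb'))
def circ(im,c,P,r):
    th=np.linspace(0,2*np.pi,60); q=np.array([proj(c,(P[0]+r*np.cos(a),P[1]+r*np.sin(a),P[2])) for a in th]); return q
def ov(c,f,x0,y0,w,h,k):
    im=cv2.imread(f)[y0:y0+h,x0:x0+w]; im=cv2.resize(im,None,fx=k,fy=k,interpolation=2)
    for P,r in(((.571,-.0255,.126),.03),((.571,.0425,.061),.029),((.5815,.1095,.148),.017)):
        q=(circ(im,c,P,r)-[x0,y0]+.5)*k-.5; cv2.polylines(im,[q.round().astype(int)],True,(0,0,255),1)
    a=-.1; ex=np.array([np.cos(a),np.sin(a)]);ey=np.array([-ex[1],ex[0]])
    q=np.array([proj(c,(*(np.array([.501,.0490])+sx*.028*ex+sy*.023*ey),.124)) for sx,sy in((1,1),(1,-1),(-1,-1),(-1,1))])
    q=(q-[x0,y0]+.5)*k-.5; cv2.polylines(im,[q.round().astype(int)],True,(0,255,0),1)
    return cv2.resize(im,(400,400)) if 0 else im
A=ov(W,'pics/w1.png',210,160,220,180,1.8); A=cv2.resize(A,(396,324))
B=ov(d['top'],'pics/top0.png',240,195,110,90,3.6); C=ov(d['scene'],'pics/scene0.png',270,210,110,75,3.6)
out=np.zeros((600,800,3),np.uint8); 
out[:A.shape[0],:396]=A; out[:B.shape[0],400:400+B.shape[1]]=B; out[326:326+C.shape[0],:C.shape[1]]=C
cv2.imwrite('pics/ov.png',out)
E
```

```text
---wrist
cap [0.5807 0.1099 0.1451] wrist@z [0.5783 0.1098 0.148 ]
can [ 0.5708 -0.0249  0.1241] wrist@z [ 0.5701 -0.024   0.126 ]
canister [0.4997 0.0495 0.1173] wrist@z [0.497  0.0505 0.124 ]
tin [0.5713 0.0424 0.06  ] wrist@z [0.5712 0.0421 0.061 ]
bay front [[0.4431, -0.0792], [0.4641, 0.1825]]
can [249.6 299. ] [327.4 226.3] [295.3 227.3]
tin [321.9 266.8] [293.5 228.8] [312.5 267.2]
cap [401.8 306.3] [255.8 219.2] [324.5 265.9]
canister [323.3 216.6] [287.9 262.6] [342.  237.2]
```

View pics/ov.png

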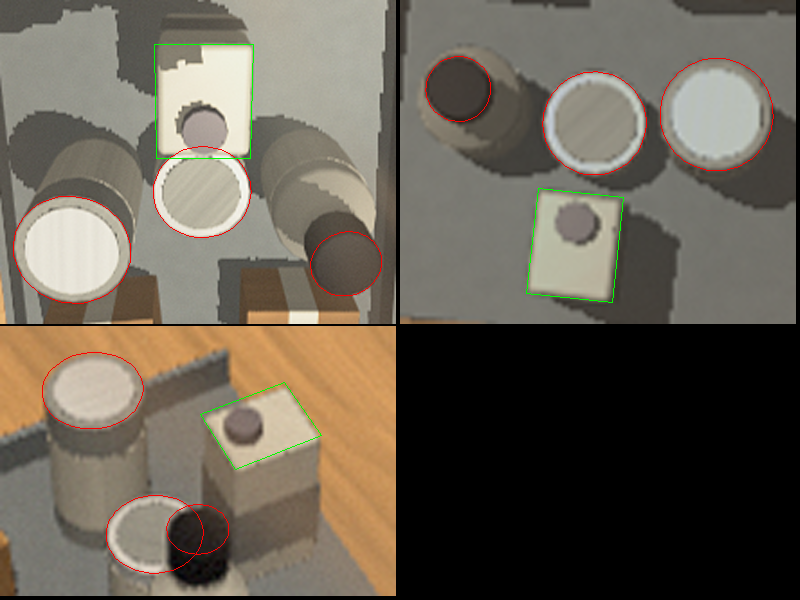

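Overlays agree in all three views to about 2 mm. I'll start with the canister.

{"fn": "carry_out", "kwargs": {"newtons": 45, "targets": [{"delta_pos": [-1.5,7,20],"rotation": [0,0,0],"gripper": 1},{"delta_pos": [-1.5,7,55],"rotation": [0,0,0],"gripper": 1},{"delta_pos": [-1.5,7,90],"rotation": [0,0,0],"gripper": 1},{"delta_pos": [-1.5,7,125],"rotation": [0,0,0],"gripper": 1},{"delta_pos": [-1.5,7,160],"rotation": [0,0,0],"gripper": 1},{"delta_pos": [-1.5,7,190],"rotation": [0,0,0],"gripper": 1},{"delta_pos": [-1.5,7,215],"rotation": [0,0,0],"gripper": 1},{"delta_pos": [-1.5,7,230],"rotation": [0,0,0],"gripper": 1},{"delta_pos": [-1.5,7,237],"rotation": [0,0,0],"gripper": 1},{"delta_pos": [-1.5,7,237],"rotation": [0,0,0],"gripper": 1},{"delta_pos": [-1.5,7,237],"rotation": [0,0,0],"gripper": 1}]}}

```text
time_s: 2.95
ee_pos: [0.5008, 0.0503, 0.0828]
tcp_rot: [[-0.995, 0.101, 0.0], [0.101, 0.995, 0.0], [-0.0, 0.0, -1.0]]
force: [0.3, -0.4, -0.1]
finger_gap: 1.003
finger_force: 0.0
```

{"fn": "carry_out", "kwargs": {"targets": [{"delta_pos": [0,0,0],"rotation": [0,0,0],"gripper": 0.4},{"delta_pos": [0,0,0],"rotation": [0,0,0],"gripper": 0.3},{"delta_pos": [0,0,0],"rotation": [0,0,0],"gripper": 0.3},{"delta_pos": [0,0,0],"rotation": [0,0,0],"gripper": 0.3},{"delta_pos": [0,0,0],"rotation": [0,0,0],"gripper": 0.3},{"delta_pos": [0,0,0],"rotation": [0,0,0],"gripper": 0.3},{"delta_pos": [0,0,0],"rotation": [0,0,0],"gripper": 0.3},{"delta_pos": [0,0,0],"rotation": [0,0,0],"gripper": 0.3}]}}

```text
time_s: 3.62
ee_pos: [0.5011, 0.0496, 0.0833]
tcp_rot: [[-0.995, 0.102, 0.002], [0.102, 0.995, 0.0], [-0.002, 0.0, -1.0]]
force: [-1.6, 0.5, 6.9]
finger_gap: 0.532
finger_force: 45.5
```

```bash
python3 go.py .5 .05 .24 .39 -.38 .24 .39 -.38 .085
```

```text
t 3.62 p [0.5011 0.0496 0.0833] F [-1.6  0.5  6.9] gap 0.532 ff 45.5
[0.5  0.05 0.24] d [   0.9    0.4 -156.7]
[ 0.39 -0.38  0.24] d [  66.5 -438.6 -157. ]
[ 0.39  -0.38   0.085] d [  66.8 -438.7   -2. ]
turn z -0.0013 tilt [0.0016 0.0002]
```

{"fn": "carry_out", "kwargs": {"targets": [{"delta_pos": [0,0,-8],"rotation": [0,0,0],"gripper": 0.3},{"delta_pos": [0,0,-28],"rotation": [0,0,0],"gripper": 0.3},{"delta_pos": [0,0,-55],"rotation": [0,0,0],"gripper": 0.3},{"delta_pos": [0,0,-85],"rotation": [0,0,0],"gripper": 0.3},{"delta_pos": [1,-8,-112],"rotation": [0,0,0],"gripper": 0.3},{"delta_pos": [4,-28,-130],"rotation": [0,0,0],"gripper": 0.3},{"delta_pos": [9,-56,-140],"rotation": [0,0,0],"gripper": 0.3},{"delta_pos": [14,-89,-145],"rotation": [0,0,0],"gripper": 0.3},{"delta_pos": [19,-122,-145],"rotation": [0,0,0],"gripper": 0.3},{"delta_pos": [24,-155,-145],"rotation": [0,0,0],"gripper": 0.3},{"delta_pos": [29,-188,-145],"rotation": [0,0,0],"gripper": 0.3},{"delta_pos": [34,-220,-145],"rotation": [0,0,0],"gripper": 0.3}]}}

```text
time_s: 4.62
ee_pos: [0.4436, -0.1673, 0.2279]
tcp_rot: [[-0.995, 0.102, 0.0], [0.102, 0.995, -0.0], [-0.0, -0.0, -1.0]]
force: [1.0, -0.2, -2.9]
finger_gap: 0.534
finger_force: 47.1
```

{"fn": "carry_out", "kwargs": {"targets": [{"delta_pos": [5,-33,0],"rotation": [0,0,0],"gripper": 0.3},{"delta_pos": [10,-66,5],"rotation": [0,0,0],"gripper": 0.3},{"delta_pos": [15,-99,10],"rotation": [0,0,0],"gripper": 0.3},{"delta_pos": [20,-132,20],"rotation": [0,0,0],"gripper": 0.3},{"delta_pos": [25,-163,35],"rotation": [0,0,0],"gripper": 0.3},{"delta_pos": [29,-190,50],"rotation": [0,0,0],"gripper": 0.3},{"delta_pos": [32,-209,70],"rotation": [0,0,0],"gripper": 0.3},{"delta_pos": [33,-217,90],"rotation": [0,0,0],"gripper": 0.3},{"delta_pos": [33,-218,105],"rotation": [0,0,0],"gripper": 0.3},{"delta_pos": [33,-218,115],"rotation": [0,0,0],"gripper": 0.3},{"delta_pos": [33,-218,120],"rotation": [0,0,0],"gripper": 0.3},{"delta_pos": [33,-218,120],"rotation": [0,0,0],"gripper": 0.3}]}}

```text
time_s: 5.62
ee_pos: [0.3894, -0.3789, 0.1068]
tcp_rot: [[-0.995, 0.101, -0.001], [0.101, 0.995, 0.001], [0.001, 0.001, -1.0]]
force: [0.4, 0.0, -3.7]
finger_gap: 0.533
finger_force: 47.0
```

```bash
python3 go.py .39 -.384 .0815
```

```text
t 5.62 p [ 0.3894 -0.3789  0.1068] F [ 0.4  0.  -3.7] gap 0.533 ff 47.0
[ 0.39   -0.384   0.0815] d [-1.1 -5.1 25.3]
turn z -0.0008 tilt [-0.0008  0.0012]
```

{"fn": "carry_out", "kwargs": {"targets": [{"delta_pos": [-1,-5,10],"rotation": [0,0,0],"gripper": 0.3},{"delta_pos": [-1,-5,18],"rotation": [0,0,0],"gripper": 0.3},{"delta_pos": [-1,-5,22],"rotation": [0,0,0],"gripper": 0.3},{"delta_pos": [-1,-5,24],"rotation": [0,0,0],"gripper": 0.3},{"delta_pos": [-1,-5,25],"rotation": [0,0,0],"gripper": 0.3},{"delta_pos": [-1,-5,25],"rotation": [0,0,0],"gripper": 0.3}]}}

```text
time_s: 6.12
ee_pos: [0.3901, -0.3844, 0.0822]
tcp_rot: [[-0.995, 0.101, -0.0], [0.101, 0.995, 0.0], [0.0, 0.0, -1.0]]
force: [-0.3, -0.9, -3.2]
finger_gap: 0.531
finger_force: 47.1
```

{"fn": "carry_out", "kwargs": {"targets": [{"delta_pos": [0,0,0],"rotation": [0,0,0],"gripper": 0.6},{"delta_pos": [0,0,0],"rotation": [0,0,0],"gripper": 0.75},{"delta_pos": [0,0,0],"rotation": [0,0,0],"gripper": 0.9},{"delta_pos": [0,0,0],"rotation": [0,0,0],"gripper": 1},{"delta_pos": [0,0,-12],"rotation": [0,0,0],"gripper": 1},{"delta_pos": [0,0,-35],"rotation": [0,0,0],"gripper": 1},{"delta_pos": [0,0,-65],"rotation": [0,0,0],"gripper": 1},{"delta_pos": [0,0,-95],"rotation": [0,0,0],"gripper": 1},{"delta_pos": [0,0,-120],"rotation": [0,0,0],"gripper": 1},{"delta_pos": [-5,15,-135],"rotation": [0,0,0],"gripper": 1},{"delta_pos": [-15,45,-140],"rotation": [0,0,0],"gripper": 1},{"delta_pos": [-30,78,-140],"rotation": [0,0,0],"gripper": 1}]}}

```text
time_s: 7.12
ee_pos: [0.4278, -0.3101, 0.2241]
tcp_rot: [[-0.995, 0.104, 0.002], [0.104, 0.995, -0.002], [-0.003, -0.002, -1.0]]
force: [0.6, -0.9, -0.2]
finger_gap: 0.999
finger_force: 0.0
```

```bash
python3 go.py .571 -.0255 .2 .571 -.0255 .083; python3 -c "
from h import *; snap('top','t2')"
```

```text
t 7.12 p [ 0.4278 -0.3101  0.2241] F [ 0.6 -0.9 -0.2] gap 0.999 ff 0.0
[ 0.571  -0.0255  0.2   ] d [-112.7  298.1   23.8]
[ 0.571  -0.0255  0.083 ] d [-112.4  298.3  140.8]
turn z -0.0035 tilt [ 0.0023 -0.0023]
```

View pics/t2.png

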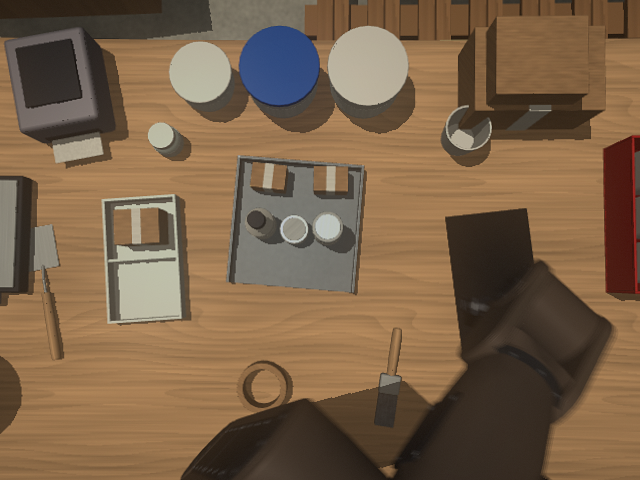

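Top view: the bay is intact with only the canister gone, and the tin at (294,229) is undisturbed; the arm hides the mat. Next is the can.

{"fn": "carry_out", "kwargs": {"targets": [{"delta_pos": [-13,33,0],"rotation": [0,0,0],"gripper": 1},{"delta_pos": [-26,68,0],"rotation": [0,0,0],"gripper": 1},{"delta_pos": [-39,103,0],"rotation": [0,0,0],"gripper": 1},{"delta_pos": [-52,138,0],"rotation": [0,0,0],"gripper": 1},{"delta_pos": [-66,173,0],"rotation": [0,0,0],"gripper": 1},{"delta_pos": [-79,208,0],"rotation": [0,0,0],"gripper": 1},{"delta_pos": [-92,243,0],"rotation": [0,0,0],"gripper": 1},{"delta_pos": [-103,272,0],"rotation": [0,0,0],"gripper": 1},{"delta_pos": [-110,290,0],"rotation": [0,0,0],"gripper": 1},{"delta_pos": [-112.5,298,5],"rotation": [0,0,0],"gripper": 1},{"delta_pos": [-112.5,298,15],"rotation": [0,0,0],"gripper": 1},{"delta_pos": [-112.5,298,24],"rotation": [0,0,0],"gripper": 1}]}}

```text
time_s: 8.17
ee_pos: [0.5696, -0.0252, 0.1972]
tcp_rot: [[-0.995, 0.101, -0.0], [0.101, 0.995, -0.0], [0.0, -0.0, -1.0]]
force: [0.5, -0.1, -0.1]
finger_gap: 1.0
finger_force: 0.0
```

```bash
python3 go.py .571 -.0255 .083
```

```text
t 8.17 p [ 0.5696 -0.0252  0.1972] F [ 0.5 -0.1 -0.1] gap 1.0 ff 0.0
[ 0.571  -0.0255  0.083 ] d [-1.500e+00 -1.000e-01  1.142e+02]
turn z -0.0004 tilt [-0.0003 -0.0001]
```

{"fn": "carry_out", "kwargs": {"targets": [{"delta_pos": [-1.5,0,15],"rotation": [0,0,0],"gripper": 1},{"delta_pos": [-1.5,0,40],"rotation": [0,0,0],"gripper": 1},{"delta_pos": [-1.5,0,65],"rotation": [0,0,0],"gripper": 1},{"delta_pos": [-1.5,0,88],"rotation": [0,0,0],"gripper": 1},{"delta_pos": [-1.5,0,104],"rotation": [0,0,0],"gripper": 1},{"delta_pos": [-1.5,0,112],"rotation": [0,0,0],"gripper": 1},{"delta_pos": [-1.5,0,114],"rotation": [0,0,0],"gripper": 1},{"delta_pos": [-1.5,0,114],"rotation": [0,0,0],"gripper": 0.7},{"delta_pos": [-1.5,0,114],"rotation": [0,0,0],"gripper": 0.5},{"delta_pos": [-1.5,0,114],"rotation": [0,0,0],"gripper": 0.5},{"delta_pos": [-1.5,0,114],"rotation": [0,0,0],"gripper": 0.5},{"delta_pos": [-1.5,0,114],"rotation": [0,0,0],"gripper": 0.5}]}}

```text
time_s: 9.17
ee_pos: [0.572, -0.0253, 0.0854]
tcp_rot: [[-0.995, 0.101, 0.002], [0.101, 0.995, -0.001], [-0.002, -0.0, -1.0]]
force: [0.0, -1.8, 6.9]
finger_gap: 0.696
finger_force: 49.8
```

```bash
python3 go.py .571 -.0255 .22 .474 -.375 .22 .474 -.375 .081
```

```text
t 9.17 p [ 0.572  -0.0253  0.0854] F [ 0.  -1.8  6.9] gap 0.696 ff 49.8
[ 0.571  -0.0255  0.22  ] d [   0.7   -0.4 -134.6]
[ 0.474 -0.375  0.22 ] d [  61.8 -357.9 -134.6]
[ 0.474 -0.375  0.081] d [  62.1 -357.8    4.4]
turn z -0.0008 tilt [ 0.002  -0.0006]
```

{"fn": "carry_out", "kwargs": {"targets": [{"delta_pos": [0,0,-8],"rotation": [0,0,0],"gripper": 0.5},{"delta_pos": [0,0,-28],"rotation": [0,0,0],"gripper": 0.5},{"delta_pos": [0,0,-55],"rotation": [0,0,0],"gripper": 0.5},{"delta_pos": [2,-10,-82],"rotation": [0,0,0],"gripper": 0.5},{"delta_pos": [6,-35,-105],"rotation": [0,0,0],"gripper": 0.5},{"delta_pos": [11,-65,-118],"rotation": [0,0,0],"gripper": 0.5},{"delta_pos": [17,-98,-125],"rotation": [0,0,0],"gripper": 0.5},{"delta_pos": [23,-131,-125],"rotation": [0,0,0],"gripper": 0.5},{"delta_pos": [29,-164,-125],"rotation": [0,0,0],"gripper": 0.5},{"delta_pos": [35,-197,-120],"rotation": [0,0,0],"gripper": 0.5},{"delta_pos": [40,-230,-115],"rotation": [0,0,0],"gripper": 0.5},{"delta_pos": [46,-263,-105],"rotation": [0,0,0],"gripper": 0.5}]}}

```text
time_s: 10.17
ee_pos: [0.4986, -0.2833, 0.1901]
tcp_rot: [[-0.995, 0.101, 0.001], [0.101, 0.995, -0.0], [-0.001, -0.0, -1.0]]
force: [1.0, -0.7, -4.5]
finger_gap: 0.689
finger_force: 50.4
```

{"fn": "carry_out", "kwargs": {"targets": [{"delta_pos": [5,-32,8],"rotation": [0,0,0],"gripper": 0.5},{"delta_pos": [10,-61,20],"rotation": [0,0,0],"gripper": 0.5},{"delta_pos": [14,-82,36],"rotation": [0,0,0],"gripper": 0.5},{"delta_pos": [16,-92,56],"rotation": [0,0,0],"gripper": 0.5},{"delta_pos": [16,-95,74],"rotation": [0,0,0],"gripper": 0.5},{"delta_pos": [16,-95,84],"rotation": [0,0,0],"gripper": 0.5},{"delta_pos": [16,-95,88],"rotation": [0,0,0],"gripper": 0.5},{"delta_pos": [16,-95,88],"rotation": [0,0,0],"gripper": 0.5},{"delta_pos": [16,-95,88],"rotation": [0,0,0],"gripper": 0.5}]}}

```text
time_s: 10.92
ee_pos: [0.4739, -0.3745, 0.102]
tcp_rot: [[-0.995, 0.101, 0.0], [0.101, 0.995, -0.0], [-0.001, -0.0, -1.0]]
force: [0.2, -0.1, -3.5]
finger_gap: 0.689
finger_force: 50.5
```

```bash
python3 go.py .474 -.375 .0815
```

```text
t 10.92 p [ 0.4739 -0.3745  0.102 ] F [ 0.2 -0.1 -3.5] gap 0.689 ff 50.5
[ 0.474  -0.375   0.0815] d [-0.1 -0.5 20.5]
turn z -0.0003 tilt [ 0.0005 -0.0002]
```

{"fn": "carry_out", "kwargs": {"targets": [{"delta_pos": [0,0,10],"rotation": [0,0,0],"gripper": 0.5},{"delta_pos": [0,0,15],"rotation": [0,0,0],"gripper": 0.5},{"delta_pos": [0,0,17],"rotation": [0,0,0],"gripper": 0.5},{"delta_pos": [0,0,18.5],"rotation": [0,0,0],"gripper": 0.5},{"delta_pos": [0,0,19],"rotation": [0,0,0],"gripper": 0.5},{"delta_pos": [0,0,19],"rotation": [0,0,0],"gripper": 0.5}]}}

```text
time_s: 11.42
ee_pos: [0.4736, -0.3745, 0.0834]
tcp_rot: [[-0.995, 0.101, 0.0], [0.101, 0.995, 0.0], [-0.0, 0.0, -1.0]]
force: [-2.0, 4.3, 8.7]
finger_gap: 0.689
finger_force: 51.8
```

{"fn": "carry_out", "kwargs": {"targets": [{"delta_pos": [0,0,0],"rotation": [0,0,0],"gripper": 0.8},{"delta_pos": [0,0,0],"rotation": [0,0,0],"gripper": 0.9},{"delta_pos": [0,0,0],"rotation": [0,0,0],"gripper": 1},{"delta_pos": [0,0,0],"rotation": [0,0,0],"gripper": 1},{"delta_pos": [0,0,-12],"rotation": [0,0,0],"gripper": 1},{"delta_pos": [0,0,-35],"rotation": [0,0,0],"gripper": 1},{"delta_pos": [0,0,-65],"rotation": [0,0,0],"gripper": 1},{"delta_pos": [0,0,-95],"rotation": [0,0,0],"gripper": 1},{"delta_pos": [0,0,-120],"rotation": [0,0,0],"gripper": 1},{"delta_pos": [-2,15,-135],"rotation": [0,0,0],"gripper": 1},{"delta_pos": [-5,45,-140],"rotation": [0,0,0],"gripper": 1},{"delta_pos": [-9,78,-140],"rotation": [0,0,0],"gripper": 1}]}}

```text
time_s: 12.42
ee_pos: [0.4905, -0.2985, 0.2248]
tcp_rot: [[-0.995, 0.104, 0.003], [0.104, 0.995, -0.002], [-0.003, -0.002, -1.0]]
force: [0.1, 0.7, -0.6]
finger_gap: 1.001
finger_force: 0.0
```

```bash
python3 go.py .581 .1095 .22 .581 .1095 .115
```

```text
t 12.42 p [ 0.4905 -0.2985  0.2248] F [ 0.1  0.7 -0.6] gap 1.001 ff 0.0
[0.581  0.1095 0.22  ] d [-47.7 415.2   4.1]
[0.581  0.1095 0.115 ] d [-47.3 415.4 109.1]
turn z -0.0031 tilt [ 0.0029 -0.0023]
```

{"fn": "carry_out", "kwargs": {"targets": [{"delta_pos": [-4,35,0],"rotation": [0,0,0],"gripper": 1},{"delta_pos": [-8,71,0],"rotation": [0,0,0],"gripper": 1},{"delta_pos": [-12,107,0],"rotation": [0,0,0],"gripper": 1},{"delta_pos": [-16,143,0],"rotation": [0,0,0],"gripper": 1},{"delta_pos": [-20,179,0],"rotation": [0,0,0],"gripper": 1},{"delta_pos": [-25,215,0],"rotation": [0,0,0],"gripper": 1},{"delta_pos": [-29,251,0],"rotation": [0,0,0],"gripper": 1},{"delta_pos": [-33,287,0],"rotation": [0,0,0],"gripper": 1},{"delta_pos": [-37,323,0],"rotation": [0,0,0],"gripper": 1},{"delta_pos": [-41,357,0],"rotation": [0,0,0],"gripper": 1},{"delta_pos": [-45,386,0],"rotation": [0,0,0],"gripper": 1},{"delta_pos": [-47,406,0],"rotation": [0,0,0],"gripper": 1}]}}

```text
time_s: 13.42
ee_pos: [0.5786, 0.1035, 0.2233]
tcp_rot: [[-0.995, 0.1, 0.001], [0.1, 0.995, 0.0], [-0.001, 0.0, -1.0]]
force: [-0.2, 0.0, 0.3]
finger_gap: 0.999
finger_force: 0.0
```

{"fn": "carry_out", "kwargs": {"targets": [{"delta_pos": [0,7,0],"rotation": [0,0,0],"gripper": 1},{"delta_pos": [0,9,0],"rotation": [0,0,0],"gripper": 1},{"delta_pos": [0,9,0],"rotation": [0,0,0],"gripper": 1}]}}

```text
time_s: 13.67
ee_pos: [0.5791, 0.1097, 0.2226]
tcp_rot: [[-0.995, 0.101, 0.0], [0.101, 0.995, -0.0], [-0.0, -0.0, -1.0]]
force: [-0.7, -0.4, -0.3]
finger_gap: 1.004
finger_force: 0.0
```

```bash
python3 go.py .581 .1095 .115; python3 - <<'E'
from h import *
import pickle
c,im=snap('wrist','w2'); print('cap top pred',proj(c,(.581,.1095,.148)),'tin',proj(c,(.571,.0425,.061)))
c,im=snap('scene','s2')
E
```

```text
t 13.67 p [0.5791 0.1097 0.2226] F [-0.7 -0.4 -0.3] gap 1.004 ff 0.0
[0.581  0.1095 0.115 ] d [ -1.9  -0.  107.6]
turn z -0.0004 tilt [ 0.0001 -0.0001]
cap top pred [315.5054826  265.30088806] tin [229.01913049 222.40202802]
```

View pics/s2.png

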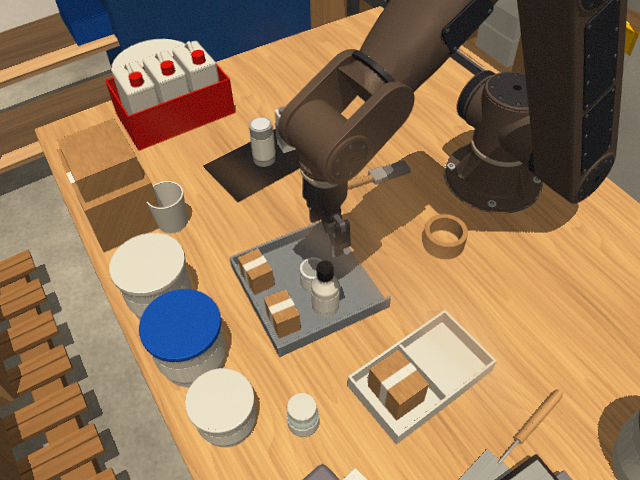

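The can stands on the mat at (262,140) with the canister partly hidden beside it at (283,130). The bottle and tin are undisturbed. Next I'll grip the bottle cap.

{"fn": "carry_out", "kwargs": {"targets": [{"delta_pos": [-2,0,12],"rotation": [0,0,0],"gripper": 1},{"delta_pos": [-2,0,36],"rotation": [0,0,0],"gripper": 1},{"delta_pos": [-2,0,62],"rotation": [0,0,0],"gripper": 1},{"delta_pos": [-2,0,85],"rotation": [0,0,0],"gripper": 0.8},{"delta_pos": [-2,0,100],"rotation": [0,0,0],"gripper": 0.6},{"delta_pos": [-2,0,106],"rotation": [0,0,0],"gripper": 0.6},{"delta_pos": [-2,0,108],"rotation": [0,0,0],"gripper": 0.6},{"delta_pos": [-2,0,108],"rotation": [0,0,0],"gripper": 0.4},{"delta_pos": [-2,0,108],"rotation": [0,0,0],"gripper": 0.2},{"delta_pos": [-2,0,108],"rotation": [0,0,0],"gripper": 0.2},{"delta_pos": [-2,0,108],"rotation": [0,0,0],"gripper": 0.2},{"delta_pos": [-2,0,108],"rotation": [0,0,0],"gripper": 0.2}]}}

```text
time_s: 14.77
ee_pos: [0.5814, 0.1097, 0.1149]
tcp_rot: [[-0.995, 0.102, 0.001], [0.102, 0.995, 0.0], [-0.001, 0.0, -1.0]]
force: [0.4, 0.2, -0.6]
finger_gap: 0.383
finger_force: 45.2
```

```bash
python3 go.py .581 .1095 .25 .557 -.365 .25 .557 -.365 .114
```

```text
t 14.77 p [0.5814 0.1097 0.1149] F [ 0.4  0.2 -0.6] gap 0.383 ff 45.2
[0.581  0.1095 0.25  ] d [   0.3   -0.2 -135.1]
[ 0.557 -0.365  0.25 ] d [ -24.  -474.7 -135.2]
[ 0.557 -0.365  0.114] d [ -23.9 -474.7    0.8]
turn z -0.0009 tilt [0.001  0.0001]
```

{"fn": "carry_out", "kwargs": {"targets": [{"delta_pos": [0,0,-8],"rotation": [0,0,0],"gripper": 0.2},{"delta_pos": [0,0,-28],"rotation": [0,0,0],"gripper": 0.2},{"delta_pos": [0,0,-55],"rotation": [0,0,0],"gripper": 0.2},{"delta_pos": [0,-10,-82],"rotation": [0,0,0],"gripper": 0.2},{"delta_pos": [-2,-35,-105],"rotation": [0,0,0],"gripper": 0.2},{"delta_pos": [-4,-67,-118],"rotation": [0,0,0],"gripper": 0.2},{"delta_pos": [-6,-101,-120],"rotation": [0,0,0],"gripper": 0.2},{"delta_pos": [-8,-136,-120],"rotation": [0,0,0],"gripper": 0.2},{"delta_pos": [-10,-171,-120],"rotation": [0,0,0],"gripper": 0.2},{"delta_pos": [-12,-206,-120],"rotation": [0,0,0],"gripper": 0.2},{"delta_pos": [-14,-241,-120],"rotation": [0,0,0],"gripper": 0.2},{"delta_pos": [-16,-276,-120],"rotation": [0,0,0],"gripper": 0.2}]}}

```text
time_s: 15.77
ee_pos: [0.5686, -0.1681, 0.235]
tcp_rot: [[-0.995, 0.101, 0.0], [0.101, 0.995, -0.0], [-0.0, -0.0, -1.0]]
force: [0.9, -0.1, -2.7]
finger_gap: 0.386
finger_force: 45.4
```

{"fn": "carry_out", "kwargs": {"targets": [{"delta_pos": [-2,-35,0],"rotation": [0,0,0],"gripper": 0.2},{"delta_pos": [-4,-70,0],"rotation": [0,0,0],"gripper": 0.2},{"delta_pos": [-5,-105,0],"rotation": [0,0,0],"gripper": 0.2},{"delta_pos": [-6,-139,5],"rotation": [0,0,0],"gripper": 0.2},{"delta_pos": [-7,-168,18],"rotation": [0,0,0],"gripper": 0.2},{"delta_pos": [-8,-188,36],"rotation": [0,0,0],"gripper": 0.2},{"delta_pos": [-8,-197,58],"rotation": [0,0,0],"gripper": 0.2},{"delta_pos": [-8,-199,80],"rotation": [0,0,0],"gripper": 0.2},{"delta_pos": [-8,-199,95],"rotation": [0,0,0],"gripper": 0.2},{"delta_pos": [-8,-199,101],"rotation": [0,0,0],"gripper": 0.2},{"delta_pos": [-8,-199,102],"rotation": [0,0,0],"gripper": 0.2},{"delta_pos": [-8,-199,102],"rotation": [0,0,0],"gripper": 0.2}]}}

```text
time_s: 16.77
ee_pos: [0.5572, -0.3653, 0.133]
tcp_rot: [[-0.995, 0.101, 0.0], [0.101, 0.995, -0.0], [-0.0, -0.0, -1.0]]
force: [0.9, -0.0, -3.0]
finger_gap: 0.385
finger_force: 45.3
```

```bash
python3 go.py .557 -.365 .1129
```

```text
t 16.77 p [ 0.5572 -0.3653  0.133 ] F [ 0.9 -0.  -3. ] gap 0.385 ff 45.3
[ 0.557  -0.365   0.1129] d [ 0.2  0.3 20.1]
turn z -0.0007 tilt [ 0.0004 -0.0002]
```

{"fn": "carry_out", "kwargs": {"targets": [{"delta_pos": [0,0,10],"rotation": [0,0,0],"gripper": 0.2},{"delta_pos": [0,0,15],"rotation": [0,0,0],"gripper": 0.2},{"delta_pos": [0,0,18],"rotation": [0,0,0],"gripper": 0.2},{"delta_pos": [0,0,19.5],"rotation": [0,0,0],"gripper": 0.2},{"delta_pos": [0,0,20],"rotation": [0,0,0],"gripper": 0.2},{"delta_pos": [0,0,20],"rotation": [0,0,0],"gripper": 0.2}]}}

```text
time_s: 17.27
ee_pos: [0.5571, -0.3652, 0.1129]
tcp_rot: [[-0.995, 0.102, 0.001], [0.102, 0.995, -0.0], [-0.001, -0.0, -1.0]]
force: [-0.4, 2.0, 3.0]
finger_gap: 0.385
finger_force: 46.0
```

{"fn": "carry_out", "kwargs": {"targets": [{"delta_pos": [0,0,0],"rotation": [0,0,0],"gripper": 0.5},{"delta_pos": [0,0,0],"rotation": [0,0,0],"gripper": 0.7},{"delta_pos": [0,0,0],"rotation": [0,0,0],"gripper": 0.9},{"delta_pos": [0,0,0],"rotation": [0,0,0],"gripper": 1},{"delta_pos": [0,0,-12],"rotation": [0,0,0],"gripper": 1},{"delta_pos": [0,0,-35],"rotation": [0,0,0],"gripper": 1},{"delta_pos": [0,0,-65],"rotation": [0,0,0],"gripper": 1},{"delta_pos": [0,0,-95],"rotation": [0,0,0],"gripper": 1},{"delta_pos": [0,15,-110],"rotation": [0,0,0],"gripper": 1},{"delta_pos": [0,45,-110],"rotation": [0,0,0],"gripper": 1},{"delta_pos": [0,80,-110],"rotation": [0,0,0],"gripper": 1},{"delta_pos": [0,115,-110],"rotation": [0,0,0],"gripper": 1}]}}

```text
time_s: 18.27
ee_pos: [0.5682, -0.2492, 0.2229]
tcp_rot: [[-0.995, 0.103, 0.001], [0.103, 0.995, -0.0], [-0.001, 0.0, -1.0]]
force: [-0.0, -0.9, -0.4]
finger_gap: 0.997
finger_force: 0.0
```

```bash
python3 go.py .571 .0425 .17 .571 .0425 .018
```

```text
t 18.27 p [ 0.5682 -0.2492  0.2229] F [-0.  -0.9 -0.4] gap 0.997 ff 0.0
[0.571  0.0425 0.17  ] d [ 27.2 290.4  52.8]
[0.571  0.0425 0.018 ] d [ 27.3 290.4 204.8]
turn z -0.0021 tilt [ 0.0006 -0.0001]
```

{"fn": "carry_out", "kwargs": {"targets": [{"delta_pos": [3,33,0],"rotation": [0,0,0],"gripper": 1},{"delta_pos": [6,67,0],"rotation": [0,0,0],"gripper": 1},{"delta_pos": [9,101,0],"rotation": [0,0,0],"gripper": 1},{"delta_pos": [12,135,0],"rotation": [0,0,0],"gripper": 1},{"delta_pos": [15,169,0],"rotation": [0,0,0],"gripper": 1},{"delta_pos": [18,203,5],"rotation": [0,0,0],"gripper": 1},{"delta_pos": [21,236,15],"rotation": [0,0,0],"gripper": 1},{"delta_pos": [24,264,25],"rotation": [0,0,0],"gripper": 1},{"delta_pos": [26,282,38],"rotation": [0,0,0],"gripper": 1},{"delta_pos": [27,290,50],"rotation": [0,0,0],"gripper": 1},{"delta_pos": [27,290,53],"rotation": [0,0,0],"gripper": 1},{"delta_pos": [27,290,53],"rotation": [0,0,0],"gripper": 1}]}}

```text
time_s: 19.27
ee_pos: [0.5706, 0.041, 0.1689]
tcp_rot: [[-0.995, 0.1, -0.001], [0.1, 0.995, 0.0], [0.001, -0.0, -1.0]]
force: [0.1, 0.2, 0.7]
finger_gap: 0.997
finger_force: 0.0
```

```bash
python3 go.py .571 .0425 .023; python3 - <<'E'
from h import *
c,i=snap('scene','s3'); c2,j=snap('top','t3')
a=cv2.imread('pics/s3.png')[90:320,190:400]; b=cv2.imread('pics/t3.png')[150:360,220:560]
o=np.zeros((600,800,3),np.uint8)
a=cv2.resize(a,None,fx=1.7,fy=1.7); b=cv2.resize(b,None,fx=1.3,fy=1.3); o[:a.shape[0],:a.shape[1]]=a; o[:b.shape[0],358:358+b.shape[1]]=b
cv2.imwrite('pics/c3.png',o[:400])
E
```

```text
t 19.27 p [0.5706 0.041  0.1689] F [0.1 0.2 0.7] gap 0.997 ff 0.0
[0.571  0.0425 0.023 ] d [ -0.5   1.6 145.9]
turn z 0.0002 tilt [-0.0014  0.0001]
```

View pics/c3.png

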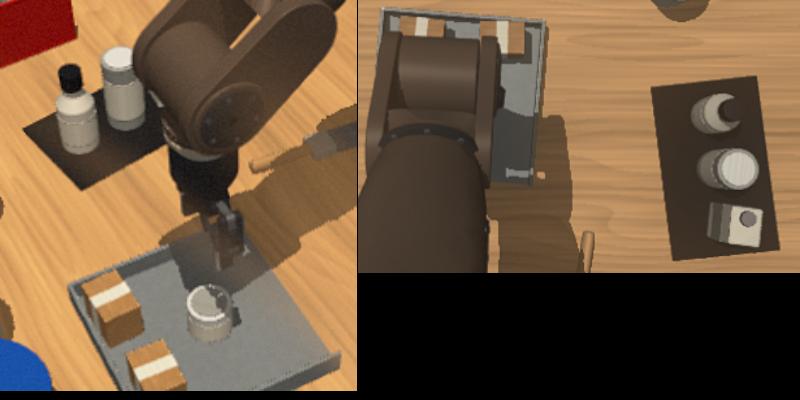

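All three stand upright on the mat (bottle at crop (715,112), can at (735,168), canister at (740,225)), and the tin stands alone in the bay. Now the tin.

{"fn": "carry_out", "kwargs": {"targets": [{"delta_pos": [-0.5,1.5,20],"rotation": [0,0,0],"gripper": 1},{"delta_pos": [-0.5,1.5,50],"rotation": [0,0,0],"gripper": 1},{"delta_pos": [-0.5,1.5,82],"rotation": [0,0,0],"gripper": 1},{"delta_pos": [-0.5,1.5,112],"rotation": [0,0,0],"gripper": 1},{"delta_pos": [-0.5,1.5,132],"rotation": [0,0,0],"gripper": 1},{"delta_pos": [-0.5,1.5,143],"rotation": [0,0,0],"gripper": 1},{"delta_pos": [-0.5,1.5,145],"rotation": [0,0,0],"gripper": 1},{"delta_pos": [-0.5,1.5,145],"rotation": [0,0,0],"gripper": 0.7},{"delta_pos": [-0.5,1.5,145],"rotation": [0,0,0],"gripper": 0.5},{"delta_pos": [-0.5,1.5,145],"rotation": [0,0,0],"gripper": 0.5},{"delta_pos": [-0.5,1.5,145],"rotation": [0,0,0],"gripper": 0.5},{"delta_pos": [-0.5,1.5,145],"rotation": [0,0,0],"gripper": 0.5}]}}

```text
time_s: 20.37
ee_pos: [0.5727, 0.0415, 0.0261]
tcp_rot: [[-0.995, 0.102, 0.003], [0.102, 0.995, -0.0], [-0.003, 0.0, -1.0]]
force: [-1.6, -2.1, 6.4]
finger_gap: 0.67
finger_force: 48.0
```

```bash
python3 go.py .571 .0425 .15 .444 .349 .15 .444 .349 .023
```

```text
t 20.37 p [0.5727 0.0415 0.0261] F [-1.6 -2.1  6.4] gap 0.67 ff 48.0
[0.571  0.0425 0.15  ] d [   1.4    0.8 -123.9]
[0.444 0.349 0.15 ] d [ 158.9  292.8 -124.3]
[0.444 0.349 0.023] d [159.3 292.8   2.7]
turn z -0.001 tilt [ 0.0029 -0.0002]
```

{"fn": "carry_out", "kwargs": {"targets": [{"delta_pos": [0,0,-8],"rotation": [0,0,0],"gripper": 0.5},{"delta_pos": [0,0,-28],"rotation": [0,0,0],"gripper": 0.5},{"delta_pos": [0,0,-55],"rotation": [0,0,0],"gripper": 0.5},{"delta_pos": [6,10,-80],"rotation": [0,0,0],"gripper": 0.5},{"delta_pos": [19,35,-98],"rotation": [0,0,0],"gripper": 0.5},{"delta_pos": [35,65,-105],"rotation": [0,0,0],"gripper": 0.5},{"delta_pos": [52,96,-105],"rotation": [0,0,0],"gripper": 0.5},{"delta_pos": [69,127,-105],"rotation": [0,0,0],"gripper": 0.5},{"delta_pos": [86,158,-105],"rotation": [0,0,0],"gripper": 0.5},{"delta_pos": [103,189,-105],"rotation": [0,0,0],"gripper": 0.5},{"delta_pos": [120,220,-105],"rotation": [0,0,0],"gripper": 0.5},{"delta_pos": [135,248,-105],"rotation": [0,0,0],"gripper": 0.5}]}}

```text
time_s: 21.37
ee_pos: [0.4615, 0.304, 0.1304]
tcp_rot: [[-0.995, 0.101, 0.001], [0.101, 0.995, 0.001], [-0.001, 0.001, -1.0]]
force: [-0.0, 0.6, -2.9]
finger_gap: 0.666
finger_force: 48.7
```

{"fn": "carry_out", "kwargs": {"targets": [{"delta_pos": [13,24,0],"rotation": [0,0,0],"gripper": 0.5},{"delta_pos": [21,39,0],"rotation": [0,0,0],"gripper": 0.5},{"delta_pos": [24,45,5],"rotation": [0,0,0],"gripper": 0.5},{"delta_pos": [24,45,20],"rotation": [0,0,0],"gripper": 0.5},{"delta_pos": [24,45,42],"rotation": [0,0,0],"gripper": 0.5},{"delta_pos": [24,45,64],"rotation": [0,0,0],"gripper": 0.5},{"delta_pos": [24,45,80],"rotation": [0,0,0],"gripper": 0.5},{"delta_pos": [24,45,88],"rotation": [0,0,0],"gripper": 0.5},{"delta_pos": [24,45,90],"rotation": [0,0,0],"gripper": 0.5},{"delta_pos": [24,45,90],"rotation": [0,0,0],"gripper": 0.5}]}}

```text
time_s: 22.2
ee_pos: [0.4437, 0.3491, 0.0394]
tcp_rot: [[-0.995, 0.102, -0.0], [0.102, 0.995, -0.0], [0.0, -0.0, -1.0]]
force: [0.2, -0.1, -1.8]
finger_gap: 0.665
finger_force: 48.7
```

```bash
python3 go.py .444 .349 .025; python3 -c "
from h import *; snap('top','t4')
a=cv2.imread('pics/t4.png')[180:340,80:280]; b=cv2.imread('pics/t4.png')
snap('scene','s4'); c=cv2.imread('pics/s4.png')[290:450,330:510]
cv2.imwrite('pics/c4.png',np.hstack([cv2.resize(a,(400,320)),cv2.resize(c,(360,320))]))"
```

```text
t 22.2 p [0.4437 0.3491 0.0394] F [ 0.2 -0.1 -1.8] gap 0.665 ff 48.7
[0.444 0.349 0.025] d [-0.4 -0.1 14.4]
turn z -0.0014 tilt [-0.0002 -0.0001]
```

View pics/c4.png

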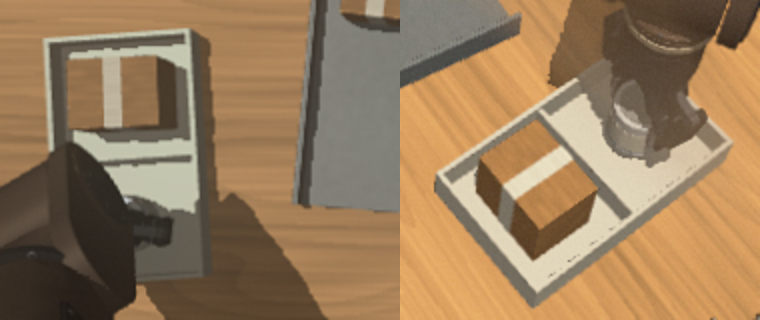

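The tin hangs over the empty half, clear of the divider and walls. Lower and release.

{"fn": "carry_out", "kwargs": {"targets": [{"delta_pos": [0,0,7],"rotation": [0,0,0],"gripper": 0.5},{"delta_pos": [0,0,11],"rotation": [0,0,0],"gripper": 0.5},{"delta_pos": [0,0,13],"rotation": [0,0,0],"gripper": 0.5},{"delta_pos": [0,0,14],"rotation": [0,0,0],"gripper": 0.5},{"delta_pos": [0,0,14],"rotation": [0,0,0],"gripper": 0.5},{"delta_pos": [0,0,14],"rotation": [0,0,0],"gripper": 0.7},{"delta_pos": [0,0,14],"rotation": [0,0,0],"gripper": 0.8},{"delta_pos": [0,0,14],"rotation": [0,0,0],"gripper": 0.88},{"delta_pos": [0,0,14],"rotation": [0,0,0],"gripper": 0.88},{"delta_pos": [0,0,14],"rotation": [0,0,0],"gripper": 0.88}]}}

```text
time_s: 23.13
ee_pos: [0.4435, 0.3495, 0.0254]
tcp_rot: [[-0.995, 0.102, 0.0], [0.102, 0.995, 0.0], [-0.0, 0.0, -1.0]]
force: [0.2, -0.4, -0.3]
finger_gap: 0.879
finger_force: 0.0
```

{"fn": "carry_out", "kwargs": {"targets": [{"delta_pos": [0,0,-10],"rotation": [0,0,0],"gripper": 0.88},{"delta_pos": [0,0,-32],"rotation": [0,0,0],"gripper": 0.88},{"delta_pos": [0,0,-65],"rotation": [0,0,0],"gripper": 0.9},{"delta_pos": [0,0,-100],"rotation": [0,0,0],"gripper": 1},{"delta_pos": [0,0,-135],"rotation": [0,0,0],"gripper": 1},{"delta_pos": [0,-10,-165],"rotation": [0,0,0],"gripper": 1},{"delta_pos": [0,-35,-185],"rotation": [0,0,0],"gripper": 1},{"delta_pos": [0,-70,-195],"rotation": [0,0,0],"gripper": 1},{"delta_pos": [0,-105,-200],"rotation": [0,0,0],"gripper": 1},{"delta_pos": [0,-140,-200],"rotation": [0,0,0],"gripper": 1},{"delta_pos": [0,-165,-200],"rotation": [0,0,0],"gripper": 1},{"delta_pos": [0,-170,-200],"rotation": [0,0,0],"gripper": 1}]}}

```text
time_s: 24.13
ee_pos: [0.4253, 0.1775, 0.2263]
tcp_rot: [[-0.995, 0.104, 0.001], [0.104, 0.995, -0.0], [-0.001, -0.0, -1.0]]
force: [0.2, 0.1, 0.2]
finger_gap: 1.001
finger_force: 0.0
```

```bash
python3 go.py .557 -.365 .223; python3 -c "
from h import *; c,i=snap('top','t5'); print(proj(c,(.444,.349,.06)))
a=i[180:340,80:280,::-1]; b=i[190:370,420:580,::-1]
cv2.imwrite('pics/c5.png',np.hstack([cv2.resize(a,(450,360)),cv2.resize(b,(320,360))]))"
```

```text
t 24.13 p [0.4253 0.1775 0.2263] F [0.2 0.1 0.2] gap 1.001 ff 0.0
[ 0.557 -0.365  0.223] d [-187.2 -525.9    3.5]
turn z -0.003 tilt [ 0.0006 -0.0002]
[140.2635686  290.72097529]
```

View pics/c5.png

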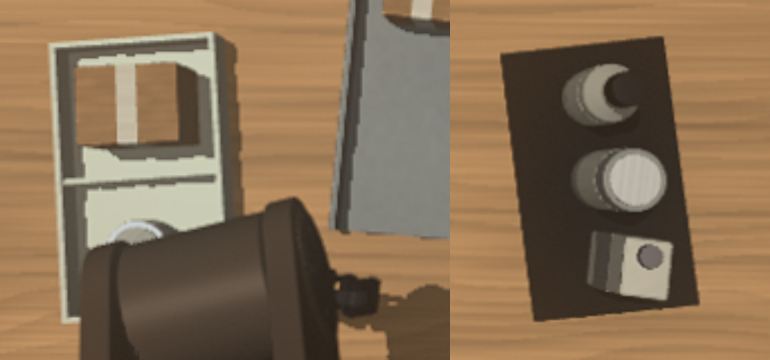

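The tin stands in the free half and all three tall containers are upright on the mat. Now I put them back, bottle first.

{"fn": "carry_out", "kwargs": {"targets": [{"delta_pos": [-8,-20,0],"rotation": [0,0,0],"gripper": 1},{"delta_pos": [-20,-55,0],"rotation": [0,0,0],"gripper": 1},{"delta_pos": [-32,-91,0],"rotation": [0,0,0],"gripper": 1},{"delta_pos": [-45,-127,0],"rotation": [0,0,0],"gripper": 1},{"delta_pos": [-58,-163,0],"rotation": [0,0,0],"gripper": 1},{"delta_pos": [-71,-199,0],"rotation": [0,0,0],"gripper": 1},{"delta_pos": [-84,-235,0],"rotation": [0,0,0],"gripper": 1},{"delta_pos": [-97,-271,0],"rotation": [0,0,0],"gripper": 1},{"delta_pos": [-110,-307,0],"rotation": [0,0,0],"gripper": 1},{"delta_pos": [-123,-343,0],"rotation": [0,0,0],"gripper": 1},{"delta_pos": [-136,-379,0],"rotation": [0,0,0],"gripper": 1},{"delta_pos": [-149,-415,0],"rotation": [0,0,0],"gripper": 1}]}}

```text
time_s: 25.18
ee_pos: [0.5331, -0.2489, 0.2256]
tcp_rot: [[-0.995, 0.101, 0.0], [0.101, 0.995, 0.0], [-0.0, 0.0, -1.0]]
force: [1.0, 1.3, 0.4]
finger_gap: 0.997
finger_force: 0.0
```

{"fn": "carry_out", "kwargs": {"targets": [{"delta_pos": [-13,-36,0],"rotation": [0,0,0],"gripper": 1},{"delta_pos": [-25,-70,0],"rotation": [0,0,0],"gripper": 1},{"delta_pos": [-33,-95,0],"rotation": [0,0,0],"gripper": 1},{"delta_pos": [-37,-108,0],"rotation": [0,0,0],"gripper": 1},{"delta_pos": [-38,-111,0],"rotation": [0,0,0],"gripper": 1},{"delta_pos": [-38,-111,0],"rotation": [0,0,0],"gripper": 1}]}}

```text
time_s: 25.68
ee_pos: [0.5592, -0.3618, 0.2249]
tcp_rot: [[-0.995, 0.102, -0.0], [0.102, 0.995, 0.001], [0.0, 0.001, -1.0]]
force: [-0.4, 0.2, 0.0]
finger_gap: 0.999
finger_force: 0.0
```

```bash
python3 go.py .5571 -.3652 .1129
```

```text
t 25.68 p [ 0.5592 -0.3618  0.2249] F [-0.4  0.2  0. ] gap 0.999 ff 0.0
[ 0.5571 -0.3652  0.1129] d [  1.7  -3.6 112. ]
turn z -0.0014 tilt [-0.0003  0.0006]
```

{"fn": "carry_out", "kwargs": {"targets": [{"delta_pos": [1.5,-3.5,15],"rotation": [0,0,0],"gripper": 1},{"delta_pos": [1.5,-3.5,40],"rotation": [0,0,0],"gripper": 1},{"delta_pos": [1.5,-3.5,66],"rotation": [0,0,0],"gripper": 1},{"delta_pos": [1.5,-3.5,90],"rotation": [0,0,0],"gripper": 0.8},{"delta_pos": [1.5,-3.5,105],"rotation": [0,0,0],"gripper": 0.6},{"delta_pos": [1.5,-3.5,110],"rotation": [0,0,0],"gripper": 0.6},{"delta_pos": [1.5,-3.5,112],"rotation": [0,0,0],"gripper": 0.6},{"delta_pos": [1.5,-3.5,112],"rotation": [0,0,0],"gripper": 0.4},{"delta_pos": [1.5,-3.5,112],"rotation": [0,0,0],"gripper": 0.2},{"delta_pos": [1.5,-3.5,112],"rotation": [0,0,0],"gripper": 0.2},{"delta_pos": [1.5,-3.5,112],"rotation": [0,0,0],"gripper": 0.2},{"delta_pos": [1.5,-3.5,112],"rotation": [0,0,0],"gripper": 0.2}]}}

```text
time_s: 26.68
ee_pos: [0.5574, -0.3653, 0.1146]
tcp_rot: [[-0.995, 0.102, 0.002], [0.102, 0.995, -0.001], [-0.002, -0.001, -1.0]]
force: [0.7, 3.4, 7.6]
finger_gap: 0.38
finger_force: 45.9
```

```bash
python3 go.py .5814 .1097 .223 .5814 .1097 .115
```

```text
t 26.68 p [ 0.5574 -0.3653  0.1146] F [0.7 3.4 7.6] gap 0.38 ff 45.9
[0.5814 0.1097 0.223 ] d [  24.2  474.9 -108.7]
[0.5814 0.1097 0.115 ] d [ 24.4 475.   -0.7]
turn z -0.0011 tilt [ 0.0017 -0.0007]
```

{"fn": "carry_out", "kwargs": {"targets": [{"delta_pos": [0,0,-8],"rotation": [0,0,0],"gripper": 0.2},{"delta_pos": [0,0,-28],"rotation": [0,0,0],"gripper": 0.2},{"delta_pos": [0,0,-55],"rotation": [0,0,0],"gripper": 0.2},{"delta_pos": [0,10,-80],"rotation": [0,0,0],"gripper": 0.2},{"delta_pos": [2,35,-100],"rotation": [0,0,0],"gripper": 0.2},{"delta_pos": [4,67,-110],"rotation": [0,0,0],"gripper": 0.2},{"delta_pos": [6,101,-110],"rotation": [0,0,0],"gripper": 0.2},{"delta_pos": [8,136,-110],"rotation": [0,0,0],"gripper": 0.2},{"delta_pos": [10,171,-110],"rotation": [0,0,0],"gripper": 0.2},{"delta_pos": [12,206,-110],"rotation": [0,0,0],"gripper": 0.2},{"delta_pos": [14,241,-110],"rotation": [0,0,0],"gripper": 0.2},{"delta_pos": [16,276,-110],"rotation": [0,0,0],"gripper": 0.2}]}}

```text
time_s: 27.68
ee_pos: [0.5686, -0.0876, 0.2237]
tcp_rot: [[-0.995, 0.102, -0.0], [0.102, 0.995, -0.0], [0.0, -0.0, -1.0]]
force: [1.0, 0.7, -3.1]
finger_gap: 0.385
finger_force: 45.5
```

{"fn": "carry_out", "kwargs": {"targets": [{"delta_pos": [2,35,0],"rotation": [0,0,0],"gripper": 0.2},{"delta_pos": [4,70,0],"rotation": [0,0,0],"gripper": 0.2},{"delta_pos": [5,105,0],"rotation": [0,0,0],"gripper": 0.2},{"delta_pos": [6,139,0],"rotation": [0,0,0],"gripper": 0.2},{"delta_pos": [7,168,0],"rotation": [0,0,0],"gripper": 0.2},{"delta_pos": [8,188,10],"rotation": [0,0,0],"gripper": 0.2},{"delta_pos": [8,197,30],"rotation": [0,0,0],"gripper": 0.2},{"delta_pos": [8,199,55],"rotation": [0,0,0],"gripper": 0.2},{"delta_pos": [8,199,75],"rotation": [0,0,0],"gripper": 0.2},{"delta_pos": [8,199,88],"rotation": [0,0,0],"gripper": 0.2},{"delta_pos": [8,199,92],"rotation": [0,0,0],"gripper": 0.2},{"delta_pos": [8,199,92],"rotation": [0,0,0],"gripper": 0.2}]}}

```text
time_s: 28.68
ee_pos: [0.5809, 0.1095, 0.1307]
tcp_rot: [[-0.995, 0.102, -0.002], [0.102, 0.995, -0.0], [0.002, -0.0, -1.0]]
force: [-0.4, 0.2, -3.0]
finger_gap: 0.387
finger_force: 45.4
```

```bash
python3 go.py .5814 .1097 .1155
```

```text
t 28.68 p [0.5809 0.1095 0.1307] F [-0.4  0.2 -3. ] gap 0.387 ff 45.4
[0.5814 0.1097 0.1155] d [-0.5  0.3 15.2]
turn z -0.0011 tilt [-0.0017 -0.0002]
```

{"fn": "carry_out", "kwargs": {"targets": [{"delta_pos": [-0.5,0,8],"rotation": [0,0,0],"gripper": 0.2},{"delta_pos": [-0.5,0,12],"rotation": [0,0,0],"gripper": 0.2},{"delta_pos": [-0.5,0,14],"rotation": [0,0,0],"gripper": 0.2},{"delta_pos": [-0.5,0,15],"rotation": [0,0,0],"gripper": 0.2},{"delta_pos": [-0.5,0,15.5],"rotation": [0,0,0],"gripper": 0.2},{"delta_pos": [-0.5,0,15.5],"rotation": [0,0,0],"gripper": 0.2}]}}

```text
time_s: 29.18
ee_pos: [0.5821, 0.1096, 0.1166]
tcp_rot: [[-0.995, 0.102, 0.001], [0.102, 0.995, 0.0], [-0.001, 0.0, -1.0]]
force: [-1.3, -0.4, 2.9]
finger_gap: 0.382
finger_force: 46.3
```

{"fn": "carry_out", "kwargs": {"targets": [{"delta_pos": [0,0,0],"rotation": [0,0,0],"gripper": 0.5},{"delta_pos": [0,0,0],"rotation": [0,0,0],"gripper": 0.7},{"delta_pos": [0,0,0],"rotation": [0,0,0],"gripper": 0.9},{"delta_pos": [0,0,0],"rotation": [0,0,0],"gripper": 1},{"delta_pos": [0,0,-12],"rotation": [0,0,0],"gripper": 1},{"delta_pos": [0,0,-35],"rotation": [0,0,0],"gripper": 1},{"delta_pos": [0,0,-65],"rotation": [0,0,0],"gripper": 1},{"delta_pos": [0,0,-95],"rotation": [0,0,0],"gripper": 1},{"delta_pos": [0,-15,-110],"rotation": [0,0,0],"gripper": 1},{"delta_pos": [4,-45,-110],"rotation": [0,0,0],"gripper": 1},{"delta_pos": [8,-80,-110],"rotation": [0,0,0],"gripper": 1},{"delta_pos": [12,-115,-110],"rotation": [0,0,0],"gripper": 1}]}}

```text
time_s: 30.18
ee_pos: [0.5577, -0.0044, 0.2262]
tcp_rot: [[-0.995, 0.1, 0.001], [0.1, 0.995, -0.0], [-0.001, 0.0, -1.0]]
force: [1.0, -0.4, 0.2]
finger_gap: 0.999
finger_force: 0.0
```

```bash
python3 go.py .4736 -.3745 .22
```

```text
t 30.18 p [ 0.5577 -0.0044  0.2262] F [ 1.  -0.4  0.2] gap 0.999 ff 0.0
[ 0.4736 -0.3745  0.22  ] d [  46.6 -376.7    6.1]
turn z 0.0004 tilt [ 0.001  -0.0001]
```

Bottle placed. Now the can.

{"fn": "carry_out", "kwargs": {"targets": [{"delta_pos": [4,-35,0],"rotation": [0,0,0],"gripper": 1},{"delta_pos": [8,-71,0],"rotation": [0,0,0],"gripper": 1},{"delta_pos": [13,-107,0],"rotation": [0,0,0],"gripper": 1},{"delta_pos": [17,-143,0],"rotation": [0,0,0],"gripper": 1},{"delta_pos": [22,-179,0],"rotation": [0,0,0],"gripper": 1},{"delta_pos": [26,-215,0],"rotation": [0,0,0],"gripper": 1},{"delta_pos": [31,-251,0],"rotation": [0,0,0],"gripper": 1},{"delta_pos": [35,-287,0],"rotation": [0,0,0],"gripper": 1},{"delta_pos": [40,-320,0],"rotation": [0,0,0],"gripper": 1},{"delta_pos": [43,-348,0],"rotation": [0,0,0],"gripper": 1},{"delta_pos": [46,-367,0],"rotation": [0,0,0],"gripper": 1},{"delta_pos": [46.5,-376,3],"rotation": [0,0,0],"gripper": 1}]}}

```text
time_s: 31.18
ee_pos: [0.4729, -0.3754, 0.2229]
tcp_rot: [[-0.995, 0.104, 0.001], [0.104, 0.995, -0.001], [-0.001, -0.001, -1.0]]
force: [0.0, 0.6, 0.7]
finger_gap: 0.997
finger_force: 0.0
```

{"fn": "carry_out", "kwargs": {"targets": [{"delta_pos": [0,0,3],"rotation": [0,0,0],"gripper": 1},{"delta_pos": [0,0,3],"rotation": [0,0,0],"gripper": 1}]}}

```text
time_s: 31.35
ee_pos: [0.4735, -0.3722, 0.2188]
tcp_rot: [[-0.995, 0.102, -0.001], [0.102, 0.995, 0.001], [0.001, 0.001, -1.0]]
force: [0.4, 0.4, -1.1]
finger_gap: 0.996
finger_force: 0.0
```

```bash
python3 go.py .4736 -.3745 .082
```

```text
t 31.35 p [ 0.4735 -0.3722  0.2188] F [ 0.4  0.4 -1.1] gap 0.996 ff 0.0
[ 0.4736 -0.3745  0.082 ] d [ -0.5  -2.5 136.8]
turn z -0.0014 tilt [-0.0009  0.0014]
```

{"fn": "carry_out", "kwargs": {"targets": [{"delta_pos": [-0.5,-2.5,20],"rotation": [0,0,0],"gripper": 1},{"delta_pos": [-0.5,-2.5,50],"rotation": [0,0,0],"gripper": 1},{"delta_pos": [-0.5,-2.5,80],"rotation": [0,0,0],"gripper": 1},{"delta_pos": [-0.5,-2.5,108],"rotation": [0,0,0],"gripper": 1},{"delta_pos": [-0.5,-2.5,126],"rotation": [0,0,0],"gripper": 1},{"delta_pos": [-0.5,-2.5,134],"rotation": [0,0,0],"gripper": 1},{"delta_pos": [-0.5,-2.5,136],"rotation": [0,0,0],"gripper": 1},{"delta_pos": [-0.5,-2.5,136],"rotation": [0,0,0],"gripper": 0.7},{"delta_pos": [-0.5,-2.5,136],"rotation": [0,0,0],"gripper": 0.5},{"delta_pos": [-0.5,-2.5,136],"rotation": [0,0,0],"gripper": 0.5},{"delta_pos": [-0.5,-2.5,136],"rotation": [0,0,0],"gripper": 0.5},{"delta_pos": [-0.5,-2.5,136],"rotation": [0,0,0],"gripper": 0.5}]}}

```text
time_s: 32.35
ee_pos: [0.4745, -0.3755, 0.0854]
tcp_rot: [[-0.995, 0.102, 0.002], [0.102, 0.995, -0.001], [-0.002, -0.001, -1.0]]
force: [0.1, 2.5, 6.1]
finger_gap: 0.688
finger_force: 48.2
```

```bash
python3 go.py .572 -.0253 .2 .572 -.0253 .085
```

```text
t 32.35 p [ 0.4745 -0.3755  0.0854] F [0.1 2.5 6.1] gap 0.688 ff 48.2
[ 0.572  -0.0253  0.2   ] d [ -61.6  358.2 -114.8]
[ 0.572  -0.0253  0.085 ] d [-6.140e+01  3.583e+02  2.000e-01]
turn z -0.0011 tilt [ 0.0019 -0.0011]
```

{"fn": "carry_out", "kwargs": {"targets": [{"delta_pos": [0,0,-8],"rotation": [0,0,0],"gripper": 0.5},{"delta_pos": [0,0,-28],"rotation": [0,0,0],"gripper": 0.5},{"delta_pos": [0,0,-55],"rotation": [0,0,0],"gripper": 0.5},{"delta_pos": [-2,10,-82],"rotation": [0,0,0],"gripper": 0.5},{"delta_pos": [-6,35,-102],"rotation": [0,0,0],"gripper": 0.5},{"delta_pos": [-11,65,-112],"rotation": [0,0,0],"gripper": 0.5},{"delta_pos": [-17,98,-115],"rotation": [0,0,0],"gripper": 0.5},{"delta_pos": [-23,131,-115],"rotation": [0,0,0],"gripper": 0.5},{"delta_pos": [-29,164,-115],"rotation": [0,0,0],"gripper": 0.5},{"delta_pos": [-35,197,-115],"rotation": [0,0,0],"gripper": 0.5},{"delta_pos": [-40,230,-115],"rotation": [0,0,0],"gripper": 0.5},{"delta_pos": [-46,263,-115],"rotation": [0,0,0],"gripper": 0.5}]}}

```text
time_s: 33.35
ee_pos: [0.5463, -0.1169, 0.1995]
tcp_rot: [[-0.995, 0.102, 0.0], [0.102, 0.995, -0.0], [-0.0, -0.0, -1.0]]
force: [0.5, -0.3, -4.1]
finger_gap: 0.69
finger_force: 50.3
```

{"fn": "carry_out", "kwargs": {"targets": [{"delta_pos": [-5,32,0],"rotation": [0,0,0],"gripper": 0.5},{"delta_pos": [-10,61,0],"rotation": [0,0,0],"gripper": 0.5},{"delta_pos": [-14,82,10],"rotation": [0,0,0],"gripper": 0.5},{"delta_pos": [-15.5,92,30],"rotation": [0,0,0],"gripper": 0.5},{"delta_pos": [-15.5,95,55],"rotation": [0,0,0],"gripper": 0.5},{"delta_pos": [-15.5,95,78],"rotation": [0,0,0],"gripper": 0.5},{"delta_pos": [-15.5,95,92],"rotation": [0,0,0],"gripper": 0.5},{"delta_pos": [-15.5,95,96],"rotation": [0,0,0],"gripper": 0.5},{"delta_pos": [-15.5,95,97],"rotation": [0,0,0],"gripper": 0.5},{"delta_pos": [-15.5,95,97],"rotation": [0,0,0],"gripper": 0.5}]}}

```text
time_s: 34.18
ee_pos: [0.5718, -0.0257, 0.1026]
tcp_rot: [[-0.995, 0.102, 0.001], [0.102, 0.995, -0.0], [-0.001, -0.0, -1.0]]
force: [0.8, -0.2, -4.0]
finger_gap: 0.691
finger_force: 50.0
```

```bash
python3 go.py .572 -.0253 .0865
```

```text
t 34.18 p [ 0.5718 -0.0257  0.1026] F [ 0.8 -0.2 -4. ] gap 0.691 ff 50.0
[ 0.572  -0.0253  0.0865] d [-0.1  0.5 16.1]
turn z -0.0012 tilt [ 0.0008 -0.0001]
```

{"fn": "carry_out", "kwargs": {"targets": [{"delta_pos": [0,0.5,8],"rotation": [0,0,0],"gripper": 0.5},{"delta_pos": [0,0.5,12],"rotation": [0,0,0],"gripper": 0.5},{"delta_pos": [0,0.5,14.5],"rotation": [0,0,0],"gripper": 0.5},{"delta_pos": [0,0.5,16],"rotation": [0,0,0],"gripper": 0.5},{"delta_pos": [0,0.5,16.5],"rotation": [0,0,0],"gripper": 0.5},{"delta_pos": [0,0.5,16.5],"rotation": [0,0,0],"gripper": 0.5}]}}

```text
time_s: 34.68
ee_pos: [0.5721, -0.025, 0.0873]
tcp_rot: [[-0.995, 0.102, 0.002], [0.102, 0.995, -0.0], [-0.002, -0.0, -1.0]]
force: [-4.7, 1.3, 18.0]
finger_gap: 0.689
finger_force: 52.1
```

{"fn": "carry_out", "kwargs": {"targets": [{"delta_pos": [0,0,0],"rotation": [0,0,0],"gripper": 0.8},{"delta_pos": [0,0,0],"rotation": [0,0,0],"gripper": 0.9},{"delta_pos": [0,0,0],"rotation": [0,0,0],"gripper": 1},{"delta_pos": [0,0,0],"rotation": [0,0,0],"gripper": 1},{"delta_pos": [0,0,-12],"rotation": [0,0,0],"gripper": 1},{"delta_pos": [0,0,-35],"rotation": [0,0,0],"gripper": 1},{"delta_pos": [0,0,-65],"rotation": [0,0,0],"gripper": 1},{"delta_pos": [0,0,-95],"rotation": [0,0,0],"gripper": 1},{"delta_pos": [5,-15,-120],"rotation": [0,0,0],"gripper": 1},{"delta_pos": [18,-45,-135],"rotation": [0,0,0],"gripper": 1},{"delta_pos": [32,-78,-140],"rotation": [0,0,0],"gripper": 1},{"delta_pos": [47,-111,-140],"rotation": [0,0,0],"gripper": 1}]}}

```text
time_s: 35.68
ee_pos: [0.5133, -0.1316, 0.2268]
tcp_rot: [[-0.995, 0.1, 0.003], [0.1, 0.995, -0.001], [-0.003, -0.001, -1.0]]
force: [-0.2, -0.4, -0.0]
finger_gap: 0.999
finger_force: 0.0
```

```bash
python3 go.py .3901 -.3844 .22
```

```text
t 35.68 p [ 0.5133 -0.1316  0.2268] F [-0.2 -0.4 -0. ] gap 0.999 ff 0.0
[ 0.3901 -0.3844  0.22  ] d [  97.3 -263.8    6.8]
turn z 0.0004 tilt [ 0.0028 -0.001 ]
```

{"fn": "carry_out", "kwargs": {"targets": [{"delta_pos": [12,-32,0],"rotation": [0,0,0],"gripper": 1},{"delta_pos": [24,-66,0],"rotation": [0,0,0],"gripper": 1},{"delta_pos": [37,-100,0],"rotation": [0,0,0],"gripper": 1},{"delta_pos": [49,-134,0],"rotation": [0,0,0],"gripper": 1},{"delta_pos": [62,-168,0],"rotation": [0,0,0],"gripper": 1},{"delta_pos": [74,-202,0],"rotation": [0,0,0],"gripper": 1},{"delta_pos": [86,-232,0],"rotation": [0,0,0],"gripper": 1},{"delta_pos": [94,-253,0],"rotation": [0,0,0],"gripper": 1},{"delta_pos": [97,-262,0],"rotation": [0,0,0],"gripper": 1},{"delta_pos": [97,-264,3],"rotation": [0,0,0],"gripper": 1},{"delta_pos": [97,-264,6],"rotation": [0,0,0],"gripper": 1},{"delta_pos": [97,-264,6],"rotation": [0,0,0],"gripper": 1}]}}

```text
time_s: 36.68
ee_pos: [0.3905, -0.3823, 0.2185]
tcp_rot: [[-0.995, 0.101, -0.001], [0.101, 0.995, 0.001], [0.001, 0.001, -1.0]]
force: [0.0, 0.1, -1.1]
finger_gap: 1.001
finger_force: 0.0
```

```bash
python3 go.py .3901 -.3844 .081
```

```text
t 36.68 p [ 0.3905 -0.3823  0.2185] F [ 0.   0.1 -1.1] gap 1.001 ff 0.0
[ 0.3901 -0.3844  0.081 ] d [ 1.000e-01 -2.300e+00  1.374e+02]
turn z -0.0003 tilt [-0.0007  0.0013]
```

{"fn": "carry_out", "kwargs": {"targets": [{"delta_pos": [0,-2,20],"rotation": [0,0,0],"gripper": 1},{"delta_pos": [0,-2,50],"rotation": [0,0,0],"gripper": 1},{"delta_pos": [0,-2,80],"rotation": [0,0,0],"gripper": 1},{"delta_pos": [0,-2,108],"rotation": [0,0,0],"gripper": 1},{"delta_pos": [0,-2,126],"rotation": [0,0,0],"gripper": 1},{"delta_pos": [0,-2,134],"rotation": [0,0,0],"gripper": 1},{"delta_pos": [0,-2,137],"rotation": [0,0,0],"gripper": 1},{"delta_pos": [0,-2,137],"rotation": [0,0,0],"gripper": 0.6},{"delta_pos": [0,-2,137],"rotation": [0,0,0],"gripper": 0.3},{"delta_pos": [0,-2,137],"rotation": [0,0,0],"gripper": 0.3},{"delta_pos": [0,-2,137],"rotation": [0,0,0],"gripper": 0.3},{"delta_pos": [0,-2,137],"rotation": [0,0,0],"gripper": 0.3}]}}

```text
time_s: 37.68
ee_pos: [0.3903, -0.3856, 0.0836]
tcp_rot: [[-0.995, 0.102, 0.001], [0.102, 0.995, -0.001], [-0.001, -0.001, -1.0]]
force: [0.6, 3.1, 4.4]
finger_gap: 0.534
finger_force: 45.4
```

```bash
python3 go.py .5011 .0496 .2 .5011 .0496 .083
```

```text
t 37.68 p [ 0.3903 -0.3856  0.0836] F [0.6 3.1 4.4] gap 0.534 ff 45.4
[0.5011 0.0496 0.2   ] d [ -66.   444.1 -116.8]
[0.5011 0.0496 0.083 ] d [-6.590e+01  4.442e+02  2.000e-01]
turn z -0.0012 tilt [ 0.0013 -0.0011]
```

{"fn": "carry_out", "kwargs": {"targets": [{"delta_pos": [0,0,-8],"rotation": [0,0,0],"gripper": 0.3},{"delta_pos": [0,0,-28],"rotation": [0,0,0],"gripper": 0.3},{"delta_pos": [0,0,-55],"rotation": [0,0,0],"gripper": 0.3},{"delta_pos": [0,3,-85],"rotation": [0,0,0],"gripper": 0.3},{"delta_pos": [-1,15,-112],"rotation": [0,0,0],"gripper": 0.3},{"delta_pos": [-4,38,-126],"rotation": [0,0,0],"gripper": 0.3},{"delta_pos": [-9,68,-130],"rotation": [0,0,0],"gripper": 0.3},{"delta_pos": [-14,101,-130],"rotation": [0,0,0],"gripper": 0.3},{"delta_pos": [-19,135,-130],"rotation": [0,0,0],"gripper": 0.3},{"delta_pos": [-24,169,-130],"rotation": [0,0,0],"gripper": 0.3},{"delta_pos": [-29,203,-130],"rotation": [0,0,0],"gripper": 0.3},{"delta_pos": [-34,237,-130],"rotation": [0,0,0],"gripper": 0.3}]}}

```text
time_s: 38.68
ee_pos: [0.4478, -0.1516, 0.2132]
tcp_rot: [[-0.995, 0.102, 0.001], [0.102, 0.995, -0.0], [-0.001, -0.0, -1.0]]
force: [1.3, 0.1, -3.2]
finger_gap: 0.533
finger_force: 47.1
```

{"fn": "carry_out", "kwargs": {"targets": [{"delta_pos": [-5,34,0],"rotation": [0,0,0],"gripper": 0.3},{"delta_pos": [-10,68,0],"rotation": [0,0,0],"gripper": 0.3},{"delta_pos": [-15,102,0],"rotation": [0,0,0],"gripper": 0.3},{"delta_pos": [-20,136,0],"rotation": [0,0,0],"gripper": 0.3},{"delta_pos": [-25,166,5],"rotation": [0,0,0],"gripper": 0.3},{"delta_pos": [-29,189,15],"rotation": [0,0,0],"gripper": 0.3},{"delta_pos": [-31,202,35],"rotation": [0,0,0],"gripper": 0.3},{"delta_pos": [-32,207,60],"rotation": [0,0,0],"gripper": 0.3},{"delta_pos": [-32,207,85],"rotation": [0,0,0],"gripper": 0.3},{"delta_pos": [-32,207,103],"rotation": [0,0,0],"gripper": 0.3},{"delta_pos": [-32,207,111],"rotation": [0,0,0],"gripper": 0.3},{"delta_pos": [-32,207,112],"rotation": [0,0,0],"gripper": 0.3}]}}

```text
time_s: 39.68
ee_pos: [0.5002, 0.0495, 0.0996]
tcp_rot: [[-0.995, 0.102, -0.002], [0.102, 0.995, 0.0], [0.002, -0.0, -1.0]]
force: [0.2, -0.5, -2.9]
finger_gap: 0.535
finger_force: 46.9
```

```bash
python3 go.py .5011 .0496 .0855
```

```text
t 39.68 p [0.5002 0.0495 0.0996] F [ 0.2 -0.5 -2.9] gap 0.535 ff 46.9
[0.5011 0.0496 0.0855] d [-0.9  0.2 14.1]
turn z -0.0011 tilt [-0.002   0.0001]
```

{"fn": "carry_out", "kwargs": {"targets": [{"delta_pos": [-0.5,0,7],"rotation": [0,0,0],"gripper": 0.3},{"delta_pos": [-0.5,0,11],"rotation": [0,0,0],"gripper": 0.3},{"delta_pos": [-0.5,0,13],"rotation": [0,0,0],"gripper": 0.3},{"delta_pos": [-0.5,0,14],"rotation": [0,0,0],"gripper": 0.3},{"delta_pos": [-0.5,0,14.5],"rotation": [0,0,0],"gripper": 0.3},{"delta_pos": [-0.5,0,14.5],"rotation": [0,0,0],"gripper": 0.3}]}}

```text
time_s: 40.18
ee_pos: [0.5014, 0.0495, 0.0861]
tcp_rot: [[-0.995, 0.102, 0.0], [0.102, 0.995, 0.0], [-0.0, 0.0, -1.0]]
force: [0.0, -0.6, -2.9]
finger_gap: 0.533
finger_force: 47.0
```

{"fn": "carry_out", "kwargs": {"targets": [{"delta_pos": [0,0,0],"rotation": [0,0,0],"gripper": 0.65},{"delta_pos": [0,0,0],"rotation": [0,0,0],"gripper": 0.8},{"delta_pos": [0,0,0],"rotation": [0,0,0],"gripper": 0.9},{"delta_pos": [0,0,0],"rotation": [0,0,0],"gripper": 1},{"delta_pos": [0,0,-12],"rotation": [0,0,0],"gripper": 1},{"delta_pos": [0,0,-35],"rotation": [0,0,0],"gripper": 1},{"delta_pos": [0,0,-65],"rotation": [0,0,0],"gripper": 1},{"delta_pos": [0,0,-95],"rotation": [0,0,0],"gripper": 1},{"delta_pos": [0,0,-130],"rotation": [0,0,0],"gripper": 1},{"delta_pos": [0,-15,-150],"rotation": [0,0,0],"gripper": 1},{"delta_pos": [5,-45,-160],"rotation": [0,0,0],"gripper": 1},{"delta_pos": [9,-80,-160],"rotation": [0,0,0],"gripper": 1}]}}

```text
time_s: 41.18
ee_pos: [0.4846, -0.0292, 0.2484]
tcp_rot: [[-0.995, 0.099, 0.005], [0.099, 0.995, -0.001], [-0.005, -0.0, -1.0]]
force: [1.2, 0.0, -0.7]
finger_gap: 1.002
finger_force: 0.0
```

{"fn": "carry_out", "kwargs": {"targets": [{"delta_pos": [5,-35,0],"rotation": [0,0,0],"gripper": 1},{"delta_pos": [10,-70,0],"rotation": [0,0,0],"gripper": 1},{"delta_pos": [15,-105,0],"rotation": [0,0,0],"gripper": 1},{"delta_pos": [20,-140,0],"rotation": [0,0,0],"gripper": 1},{"delta_pos": [25,-175,0],"rotation": [0,0,0],"gripper": 1},{"delta_pos": [30,-210,0],"rotation": [0,0,0],"gripper": 1},{"delta_pos": [33,-235,0],"rotation": [0,0,0],"gripper": 1},{"delta_pos": [35,-248,0],"rotation": [0,0,0],"gripper": 1},{"delta_pos": [35,-250,0],"rotation": [0,0,0],"gripper": 1},{"delta_pos": [35,-250,0],"rotation": [0,0,0],"gripper": 1},{"delta_pos": [35,-250,0],"rotation": [0,0,0],"gripper": 1}]}}

```text
time_s: 42.1
ee_pos: [0.4241, -0.2733, 0.2457]
tcp_rot: [[-0.995, 0.101, -0.0], [0.101, 0.995, 0.0], [0.0, 0.0, -1.0]]
force: [-0.6, -0.7, 0.0]
finger_gap: 0.999
finger_force: 0.0
```

```bash
python3 go.py; python3 - <<'E'
from h import *
c,i=snap('top','t6')
a=cv2.imread('pics/top0.png'); b=cv2.imread('pics/t6.png')
k=lambda m:cv2.resize(m[150:300,225:370],None,fx=2.6,fy=2.6,interpolation=2)
d=cv2.absdiff(k(a),k(b)); 
e=cv2.resize(b[190:330,95:195],None,fx=1.3,fy=1.3)
h=np.hstack([k(b),d]); o=np.zeros((600,max(h.shape[1],260),3),np.uint8); o[:h.shape[0],:h.shape[1]]=h; o[400:400+e.shape[0],:e.shape[1]]=e
cv2.imwrite('pics/c6.png',o)
# shift of each top patch by template match
for n,(u,v,w) in dict(cap=(256,219,11),can=(327,226,17),canister=(288,263,17),cl=(269,178,20),cr=(331,179,20),ob=(140,226,26)).items():
    g=cv2.cvtColor(a,6)[v-w:v+w,u-w:u+w]; s=cv2.cvtColor(b,6)[v-w-12:v+w+12,u-w-12:u+w+12]
    r=cv2.matchTemplate(s,g,cv2.TM_CCOEFF_NORMED); _,m,_,l=cv2.minMaxLoc(r); print(n,'shift px',l[0]-12,l[1]-12,round(m,3))
E
```

```text
t 42.1 p [ 0.4241 -0.2733  0.2457] F [-0.6 -0.7  0. ] gap 0.999 ff 0.0
turn z -0.0006 tilt [-0.0001  0.0005]
cap shift px 0 0 0.987
can shift px -1 0 0.95
canister shift px -1 0 0.961
cl shift px 0 0 1.0
cr shift px 0 0 1.0
ob shift px 0 0 1.0
```

View pics/c6.png

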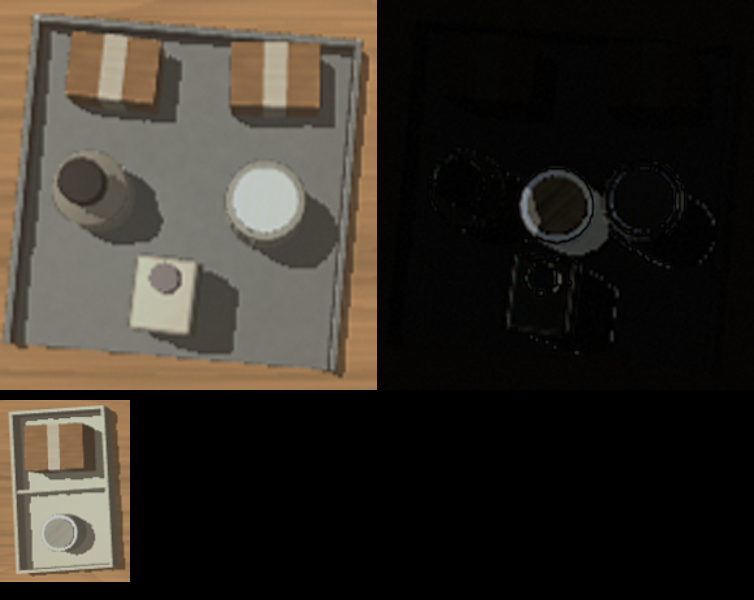

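The before/after difference shows each container within 1 px (about 2 mm) of its start. The tin stands near the centre of the empty tray half, at crop (60,533), and the cartons haven't moved.

```bash
python3 -c "
from plant import hand_in; print(hand_in())"
```

```text
the job is handed in; nothing more can be done
None
```

I handed the job in at about 42 s of the 141 s allowed. The tin stands in the empty half of the order tray, the bottle, can and canister are back within about 2 mm of their starting spots, and the cartons have not moved; `hand_in` gave no verdict.

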